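Set the doctor-bar gap of a film coater with a feeler blade

ROBOT

A 7-joint arm with a two-finger parallel gripper is mounted at the origin on the work surface; the furniture and walls round the work are solid. World frame = base frame: x ahead of the robot, y to its left, z up, the work surface at z = 0. Lengths are in m, angles in rad, forces in N, time in s.
With the tool pointing down it reaches from about 0.4 to 0.85 m from the base axis. Payload 10.4 kg.
Tool frame: the origin (TCP) lies at the very end of the fingers, on their centre line; the grasp point (between the pads) lies 19 mm behind it (manip.tcp_to_grasp is the distance from the TCP to the grasp point, in m); x points along the fingers, y is the direction in which the jaws open and shut, and the axes are right-handed (so a half turn about x gives the same grasp; the last joint's range is limited). The gripper opens to 85 mm and grips with 20 to 120 N. Pads are 22 mm wide; open, the fingers measure 114 mm over their backs; the gripper's body (76 mm by 85 mm) begins 54 mm behind the grasp point. The pads swing forward as they close: fully open they stand 13 mm farther back than shut.
Start: joints at [1.254, 0.332, -0.065, 1.46, 0.022, 1.35, -0.088], TCP at [0.181, -0.598, 0.231] pointing down, gripper open.
Joint ranges: [-2.6, 2.6], [-0.5, 2.12], [-1.47, 1.34], [0.16, 2.42], [-1.27, 4.41], [0.06, 2.06], [-2.6, 2.6]. Speed limits (rad/s): [2.22, 2.22, 2.79, 2.79, 3.14, 3.14, 3.14].

INTERFACE

Orientations are given as a unit quaternion [x, y, z, w].
In Python, from workcell import manip, cams, hand_in gives the robot as it stands.
- The arm moves only by the shell command python3 -m handwheel 'ROWS' [FORCE]. ROWS is text: rows parted by semicolons, each of 7 numbers parted by spaces: the shift along the tool's x, y, z in mm, then the turn, a rotation vector about the tool's x, y, z in rad, then the finger opening in mm, from 0 to 85.4. A call has 1 to 8 rows; each row shifts and turns the commanded pose from where the row before left it, along the tool's axes as they then stand; what a row does not reach is not made up. A row lasts 1/10 s, in which the tool goes at most 50 mm and 8.59 degrees, less where a joint would pass 70% of its speed; a pose out of reach is approached as far as the arm can. A call with a gripper value outside its range is refused whole. The fingers move at their own pace and stop on an object; FORCE is the grip in N (left out, the last holds). Time passes only in rows, so rows that do not move let the fingers close. It gives the time, the measured TCP pose, the force and the opening at its end, in the units of the state.
- manip.get_obs(): the state, without advancing time (a new reading comes with each control period).
- cams.camera(name): name is "scene" or "side" or "wrist"; returns a dict with "color" (400x640x3 uint8, blue, green, red), "depth" (400x640 float32, m along the optical axis (not along the pixel's ray), 0 where there is no reading), "camera_matrix" (3x3 intrinsics, pixels), "distortion" ([k1, k2, p1, p2, k3] as OpenCV has them; the pictures are not rectified), "origin" and "attitude" of the camera in the world; the wrist camera has in their place "T_tool_cam" (4x4, takes a point from camera to tool coordinates, whose origin is the TCP and whose axes are the tool frame's). Camera axes: x right, y down, z forward; pixel columns grow to the right and rows downward; lengths in m; the calibration is good to about 2 mm. A picture is of the moment at which its call begins: read the wrist's pose just before it.
- hand_in(): hands the job in, once; it reports no verdict.
Trained networks look in the newest picture that a camera, given by its name, has taken for a name from the list of things; names that differ only in an ending like _2 or _b are one class to them, and where a whole thing is asked for, a point or a joint stands for the part that bears it (a point fixed in the world has none). Each returns a list of dicts, best first, with "conf" (0 to 1); they miss things now and then, are a little off and sometimes report something else, mostly with a low value. They report only what shows in the picture. A call takes as long as a camera call. They do not tell look-alikes from the thing itself.
- cams.recognise(camera, thing): "box" ([left, top, width, height] in pixels, round what is visible of it).
- cams.outline_of(camera, thing): "region" (400x640 bool, what is visible of it) and "box" ([left, top, width, height] in pixels, round what is visible of it).
The state is a dict: "clock": time; "joint_pos": joint angles; "joint_velocities": joint speeds; "tau": joint torques, N m; "position": TCP position; "ee_rot": TCP orientation; "ft_force": force on the tool from outside, world axes, zero at the start; "torque": the same for the moment, N m; "grip_width": opening from 0.0 (shut) to 1.0 (fully open).
Only numpy, scipy, OpenCV 4.12 (cv2) and the standard library are available. Lean on these libraries where they do the work, as an engineer would, in place of code of your own. Each camera call takes 0.05 s, during which the arm holds its last target.

TASK

Set the gap of the film coater with the feeler: take the feeler from the brown tile, slide its blade along the bed under the raised doctor bar until the tip meets the back stop, and let go of it. Press the blue pad down gently until the bar bears on the blade, take your hand off the pad, draw the feeler out by its handle, feeling the bar drag on it, and lay it back flat on the tile. Leave the bar at the height so set, do not bump the clear guard over the entry, and leave the bottle and the jar where they are.

Things in the scene. Friction and masses are not known exactly. Their poses are not given: they have to be found in the camera images.
- coater: Film coater fixed on the bench: aluminium bed 210 x 150 mm, its top 16 mm above the bench, two dark columns (y = +-66 mm, 16 mm wide, 30 mm deep) and a white crosshead 130 to 152 mm up. Origin on the bench right below the doctor bar; +x runs from the open entry side to the back, z up. Bed from x = -150 to +60 mm, y = +-75 mm; scribed lines at y = +-24 mm mark the blade's lane.
- back_stop (a point): Middle of the front face of the steel back stop, a bar 8 mm high and 100 mm long (y) across the bed behind the doctor bar; the point lies on the bed, 30 mm behind (+x) the middle of the doctor bar.
- guard: Clear splash guard with orange front edge, fixed level over the coater's entry: in the coater's frame x = -87 to -15 mm, y = +-74 mm, underside 125 mm above the bed, 5 mm thick; its own frame is the coater's. An upright gripper on the inserted feeler's handle would strike it; one tilted 25 to 45 degrees, wrist towards the coater's -x side, clears it.
- doctor_bar (a joint): Height of the steel doctor bar (14 mm thick in x, 112 mm long in y, 34 mm high), on two upright rods through the crosshead up to a yoke with a round blue press pad 44 mm across. In m, grows as pressed down: 0 = lower edge 20 mm above the bed, 0.015 = 5 mm above it, range 0 to 0.018. Stiff slide: stays where it is left; moves at about 5 to 6 N down.
- bar_edge (a point): Middle of the doctor bar's lower edge.
- pad_top (a point): Centre of the top face of the blue press pad, 160 mm above the bar's lower edge: press down here.
- feeler: Feeler, 150 mm long in all, 0.16 kg: flat steel blade 40 mm wide and 5 mm thick over its whole length, with a yellow upright handle fin on its rear end. Origin at the middle of its length on the underside; +x points to the tip (at x = +75 mm), z up. The fin runs from x = -75 to -25 mm, is 14 mm thick (y), and rises from 5 to 40 mm above the underside: pinch it across its thickness from above.
- feeler_tip (a point): Underside of the feeler's blade at the tip.
- feeler_handle (a point): Middle of the feeler's handle fin, 25 mm above the underside and 125 mm behind the tip.
- tile: Brown ceramic tile 175 x 205 x 8 mm lying fixed on the bench, the rest for the feeler. Origin at the centre of its underside, z up.
- jar_amber: Amber jar with blue cap, 47 mm across, 86 mm high; leave it. Origin at the centre of its underside.
- dropper_bottle: White bottle with red cap, 53 mm across, 120 mm high; leave it. Origin at the centre of its underside.
Not all that is in view belongs to the job. Leave any turquoise look-alike of the feeler alone.

How it is judged:
On the way, in this order (a step that is already met when the one before it is completed fails the run):
1. the feeler lies flat under the raised bar, its tip at the back stop (within 12 mm), let go (x of feeler_tip in the frame of coater above 0.018 m and y of feeler_tip in the frame of coater between -0.035 and 0.035 m and z of feeler_tip in the frame of coater below 0.022 m and angle between feeler's own z axis and vertical below 0.1 rad and contact force between the fingers and feeler below 0.1 N and value of joint doctor_bar below 0.0125 m), for 0.2 s.
2. the bar is pressed down so that it bears on the blade, tip still at the stop (x of feeler_tip in the frame of coater above 0.018 m and y of feeler_tip in the frame of coater between -0.035 and 0.035 m and z of feeler_tip in the frame of coater below 0.022 m and angle between feeler's own z axis and vertical below 0.1 rad and value of joint doctor_bar between 0.0135 and 0.0165 m and contact force between feeler and doctor_bar above 0.5 N), for 0.1 s.
3. with the bar left alone, the feeler is drawn out by the fingers while the bar drags on it (x of feeler_tip in the frame of coater between -0.007 and 0.016 m and value of joint doctor_bar between 0.0135 and 0.0165 m and contact force between feeler and doctor_bar above 0.3 N and contact force between the fingers and feeler above 1 N and contact force between the fingers and doctor_bar below 0.1 N), for 0.05 s.
At the end, for the whole second after the job is handed in: the bar's lower edge stands 5 mm (+-1.5 mm) above the bed; the feeler lies flat, at rest and released on the tile, its middle at least about 17 mm inside the tile's edges; bottle and jar within 30 mm of where they stood (value of joint doctor_bar between 0.0135 and 0.0165 m and x of feeler in the frame of tile between -0.07 and 0.07 m and y of feeler in the frame of tile between -0.085 and 0.085 m and z of feeler in the frame of tile between 0.004 and 0.013 m and angle between feeler's own z axis and vertical below 0.1 rad and linear speed of feeler below 0.02 m/s and contact force between the fingers and feeler below 0.1 N and distance of each of jar_amber, dropper_bottle from where it was at the start of the episode below 0.03 m); the robot touches nothing.
It fails at once if the bar is forced down on the blade with more than 45 N (contact force between feeler and doctor_bar above 45 N).
It fails at once if the clear guard is bumped with more than 8 N (contact force between anything else and guard above 8 N).
It fails at once if the bottle or the jar is pushed away (30 mm) or knocked over (distance of any of jar_amber, dropper_bottle from where it was at the start of the episode above 0.03 m or angle between any of jar_amber, dropper_bottle's own z axis and vertical above 0.5 rad).
It also fails if it takes over 67 s, if anything falls off the work surface, if the arm or the gripper's body presses on something with over 40 N, if the wrist force passes 120 N, or if a joint passes its speed limit or range.

## Working session

There is one attempt and no reset: what is moved stays moved. The work goes in short steps, Python scripts to look and compute and a shell command to move; the robot and the scene stay as the last step left them, time stands still between calls to the robot, and variables do not carry over. Pictures are saved under pics/ and viewed, and the job is handed in when it is done.

```bash
ls; mkdir -p pics; python3 - <<'E'
from workcell import manip,cams
import cv2,numpy as np
o=manip.get_obs(); print({k:np.round(v,3) for k,v in o.items()}, manip.tcp_to_grasp)
for n in ["scene","side","wrist"]:
    c=cams.camera(n); cv2.imwrite(f"pics/a_{n}.png",c["color"])
    print(n,c["camera_matrix"],c["distortion"],c.get("origin"),c.get("attitude"),c.get("T_tool_cam"))
E
```

```text
pics
{'clock': np.float64(0.0), 'joint_pos': array([ 1.254,  0.333, -0.065,  1.461,  0.022,  1.35 , -0.088]), 'joint_velocities': array([-0.001,  0.003,  0.   , -0.001, -0.001,  0.   ,  0.   ]), 'tau': array([ 1.0000e-03, -6.2544e+01,  4.9000e-02, -3.9161e+01,  1.6000e-02,
        1.0000e-02, -0.0000e+00]), 'position': array([ 0.181, -0.598,  0.23 ]), 'ee_rot': array([-0.699, -0.104,  0.7  , -0.103]), 'ft_force': array([0.473, 0.174, 0.125]), 'torque': array([ 0.017, -0.081, -0.016]), 'grip_width': np.float64(1.003)} 0.0187
scene [[393.03848148   0.         313.39154442]
 [  0.         393.03848148 200.89115756]
 [  0.           0.           1.        ]] [0.02485267 0.         0.         0.         0.        ] [-0.14923055  0.5949462   0.70605417] [-0.30207759  0.82323228 -0.45298472  0.16075626] None
side [[413.56470744   0.         322.5041671 ]
 [  0.         413.56470744 202.96207239]
 [  0.           0.           1.        ]] [0.00476181 0.         0.         0.         0.        ] [-0.00595549  0.52047798  0.64471946] [-0.25863503  0.84687314 -0.44022922  0.14870117] None
wrist [[283.12855757   0.         319.54226167]
 [  0.         283.12855757 200.74902868]
 [  0.           0.           1.        ]] [-0.02517407  0.          0.          0.          0.        ] None None [[-7.80546047e-04 -3.03386377e-01  9.52867303e-01 -1.41553179e-01]
 [ 9.99999674e-01 -3.82023241e-05  8.06991409e-04  8.72703225e-04]
 [-2.08428454e-04  9.52867622e-01  3.03386307e-01 -7.96355828e-02]
 [ 0.00000000e+00  0.00000000e+00  0.00000000e+00  1.00000000e+00]]
```

View pics/a_scene.png

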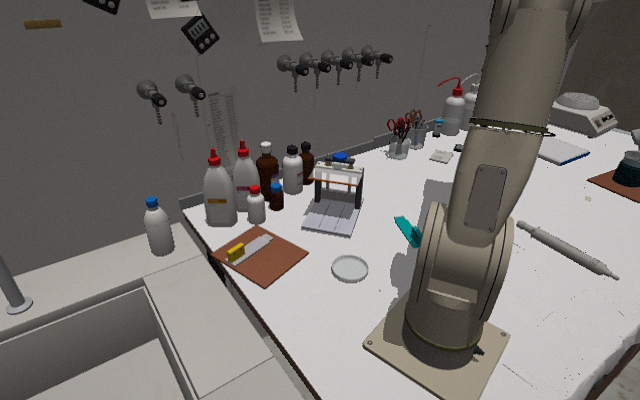

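View pics/a_side.png

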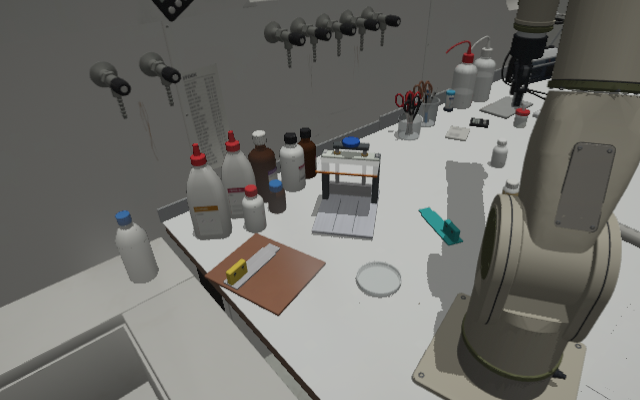

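View pics/a_wrist.png

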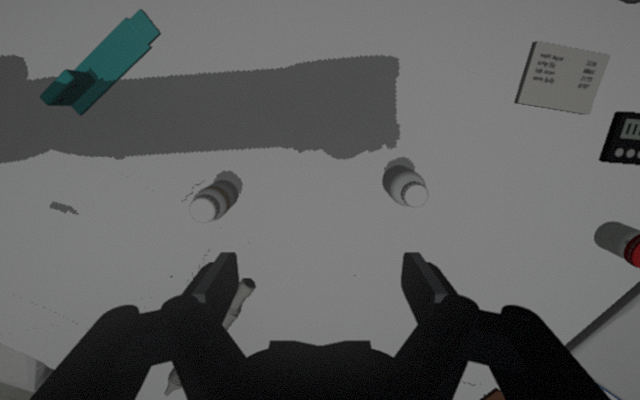

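The first pictures show the arm over the far end. The tile with the yellow-handled feeler is at about (265,270) in the side view, the coater at (347,195), and the turquoise decoy at (440,225). Next I'll measure them.

```bash
cat > h.py <<'E'
from workcell import manip,cams
import cv2,numpy as np
from scipy.spatial.transform import Rotation as R
np.set_printoptions(precision=4,suppress=True)
def pose():
    o=manip.get_obs(); return np.array(o["position"]),R.from_quat(o["ee_rot"])
def cam(n):
    p,r=pose(); c=cams.camera(n)
    if n=="wrist":
        T=np.eye(4);T[:3,:3]=r.as_matrix();T[:3,3]=p; T=T@np.array(c["T_tool_cam"])
    else:
        T=np.eye(4); T[:3,:3]=R.from_quat(c["attitude"]).as_matrix() if np.size(c["attitude"])==4 else c["attitude"]; T[:3,3]=c["origin"]
    c["T"]=T; return c
def rays(c,uv):
    n=cv2.undistortPoints(np.array(uv,float).reshape(-1,1,2),c["camera_matrix"],c["distortion"]).reshape(-1,2)
    return np.c_[n,np.ones(len(n))]
def pts(c,uv):
    uv=np.array(uv).reshape(-1,2); d=c["depth"][uv[:,1].astype(int),uv[:,0].astype(int)]
    ok=d>0; P=rays(c,uv)*d[:,None]; return (P@c["T"][:3,:3].T+c["T"][:3,3])[ok]
def onplane(c,uv,z):
    D=rays(c,uv)@c["T"][:3,:3].T; o=c["T"][:3,3]; return o+D*((z-o[2])/D[:,2])[:,None]
def proj(c,P):
    T=np.linalg.inv(c["T"]); rv=cv2.Rodrigues(T[:3,:3])[0]
    return cv2.projectPoints(np.array(P,float).reshape(-1,1,3),rv,T[:3,3],c["camera_matrix"],c["distortion"])[0].reshape(-1,2)
def region(c,m): 
    v,u=np.nonzero(m); return pts(c,np.c_[u,v])
E
python3 - <<'E'
from h import *
for n in ["side","scene"]:
    c=cam(n); np.savez(f"{n}0.npz",**{k:c[k] for k in c})
    for t in ["tile","feeler","coater","guard","doctor_bar","pad_top","jar_amber","dropper_bottle"]:
        for r in cams.outline_of(n,t)[:3]:
            P=region(c,r["region"])
            if len(P): print(n,t,round(r["conf"],2),r["box"],len(P),"med",np.median(P,0),"lo",np.percentile(P,3,0),"hi",np.percentile(P,97,0))
            np.save(f"m_{n}_{t}.npy",r["region"]) if r is cams else None
E
```

```text
side tile 0.63 [202.9, 234.3, 123.9, 78.5] 4598 med [0.4644 0.0593 0.0096] lo [ 0.3912 -0.0336  0.0027] hi [0.5893 0.1366 0.012 ]
side feeler 0.96 [223.3, 244.6, 55.4, 44.9] 1027 med [0.5141 0.0838 0.0154] lo [ 0.5009 -0.0102  0.0117] hi [0.5384 0.1314 0.0501]
side feeler 0.93 [420.2, 207.4, 44.9, 39.9] 740 med [ 0.2148 -0.2882  0.0074] lo [ 0.1736 -0.3539  0.0032] hi [ 0.2904 -0.26    0.0419]
side feeler 0.71 [202.3, 235.6, 122.0, 81.3] 4580 med [0.4644 0.0587 0.0096] lo [ 0.3918 -0.0339  0.0027] hi [0.5889 0.1365 0.012 ]
side coater 0.95 [312.6, 138.8, 69.3, 103.5] 4256 med [ 0.4559 -0.2493  0.0192] lo [ 0.3695 -0.3049  0.0097] hi [ 0.5325 -0.1316  0.1888]
side guard 0.68 [316.6, 156.0, 62.4, 21.0] 941 med [ 0.4502 -0.2254  0.1478] lo [ 0.3846 -0.2743  0.1448] hi [ 0.5154 -0.1773  0.1496]
side doctor_bar 0.95 [328.7, 135.3, 43.5, 60.9] 928 med [ 0.4691 -0.2709  0.066 ] lo [ 0.4263 -0.2933  0.0351] hi [ 0.5186 -0.2501  0.1929]
side doctor_bar 0.49 [221.9, 244.7, 58.9, 44.8] 1060 med [0.5144 0.0823 0.0154] lo [ 0.5008 -0.0105  0.0103] hi [0.5409 0.1315 0.0501]
side pad_top 0.58 [330.
[... 1071 characters left out ...]
]
scene guard 0.95 [314.1, 166.1, 46.3, 17.5] 625 med [ 0.4494 -0.2246  0.1476] lo [ 0.3828 -0.273   0.1447] hi [ 0.5153 -0.1785  0.1495]
scene doctor_bar 0.79 [319.6, 152.6, 35.8, 48.9] 594 med [ 0.4692 -0.2703  0.0658] lo [ 0.428  -0.2932  0.036 ] hi [ 0.517  -0.2497  0.1927]
scene pad_top 0.9 [323.4, 152.9, 30.5, 46.3] 497 med [ 0.4705 -0.2689  0.0647] lo [ 0.4281 -0.2893  0.0377] hi [ 0.5129 -0.2504  0.1927]
scene jar_amber 0.63 [273.8, 183.4, 10.0, 28.8] 360 med [ 0.6093 -0.135   0.051 ] lo [ 0.5989 -0.1573  0.0047] hi [ 0.6331 -0.1236  0.0884]
scene dropper_bottle 0.66 [245.2, 184.8, 20.1, 41.8] 623 med [ 0.6042 -0.0457  0.0653] lo [ 0.5911 -0.0729  0.0038] hi [ 0.6311 -0.0307  0.122 ]
```

```bash
python3 - <<'E'
from h import *
def rect(P):
    r=cv2.minAreaRect((P[:,:2]*1000).astype(np.float32)); return r, cv2.boxPoints(r)
for n in ["side","scene"]:
    c=cam(n)
    get=lambda t,i=0: region(c,cams.outline_of(n,t)[i]["region"])
    P=get("coater"); B=P[(P[:,2]>.013)&(P[:,2]<.0215)]; r,b=rect(B); print(n,"bed",r,b.round(0).tolist(),len(B),np.median(B[:,2]))
    # front line of bed: max y at each x
    P=get("guard"); B=P[(P[:,2]>.143)&(P[:,2]<.152)]; r,b=rect(B); print("guard",r,b.round(0).tolist())
    P=get("doctor_bar"); B=P[(P[:,2]>.186)]; print("pad/yoke",len(B),B.min(0),B.max(0),np.median(B,0))
    B=P[(P[:,2]>.02)&(P[:,2]<.075)]; A=np.polyfit(B[:,0],B[:,1],1); print("bar slope",np.degrees(np.arctan(A[0])),A,B.min(0),B.max(0))
    P=get("tile"); B=P[(P[:,2]>.004)&(P[:,2]<.0145)]; r,b=rect(B); print("tile",r,b.round(0).tolist())
    P=get("feeler"); B=P[P[:,2]>.025]; r,b=rect(B); print("fin",r,b.round(0).tolist(),B[:,2].max(),np.percentile(B[:,2],90))
    r,b=rect(P); print("feeler",r,b.round(0).tolist())
E
```

```text
side bed ((522.22021484375, -383.58251953125), (150.2071075439453, 540.3068237304688), 23.866680145263672) [[344.0, -167.0], [563.0, -661.0], [700.0, -600.0], [482.0, -106.0]] 2259 0.017905245239915657
guard ((452.84320068359375, -226.98635864257812), (147.91490173339844, 76.33758544921875), 23.831138610839844) [[370.0, -222.0], [401.0, -292.0], [536.0, -232.0], [505.0, -162.0]]
pad/yoke 137 [ 0.4525 -0.2952  0.186 ] [ 0.493  -0.2532  0.1948] [ 0.4707 -0.2706  0.192 ]
bar slope 17.47567817528867 [ 0.3148 -0.4207] [ 0.4213 -0.5055  0.0235] [ 0.6842 -0.2463  0.0749]
tile ((495.1380310058594, 46.09865188598633), (212.29913330078125, 185.59136962890625), 1.8222004175186157) [[386.0, 135.0], [392.0, -50.0], [604.0, -43.0], [598.0, 142.0]]
fin ((517.6978149414062, 107.86955261230469), (13.824249267578125, 50.89223098754883), 0.5723980665206909) [[511.0, 133.0], [511.0, 82.0], [525.0, 82.0], [524.0, 133.0]] 0.05124300816559868 0.04987326539047626
feeler ((520.5066528320312, 57.7725944519043), (40.7429313659668, 151.0205535888672), 1.955297589302063) [[498.0, 133.0], [503.0, -18.0], [543.0, 
[... 456 characters left out ...]
2511  0.1946] [ 0.4695 -0.2678  0.1918]
bar slope 11.39963405829433 [ 0.2016 -0.3661] [ 0.4213 -0.5234  0.0317] [ 0.6869 -0.2469  0.0748]
tile ((491.5608215332031, 51.0330924987793), (208.21409606933594, 177.91993713378906), 1.8096303939819336) [[385.0, 137.0], [390.0, -41.0], [598.0, -35.0], [593.0, 143.0]]
fin ((195.71963500976562, -278.6285095214844), (10.8455228805542, 48.44062805175781), 53.84626388549805) [[173.0, -269.0], [212.0, -297.0], [218.0, -289.0], [179.0, -260.0]] 0.04417205335983454 0.04250601909376106
feeler ((235.20587158203125, -309.31201171875), (36.576053619384766, 150.8414306640625), 51.73798370361328) [[165.0, -277.0], [283.0, -370.0], [306.0, -342.0], [187.0, -248.0]]
```

```bash
cat >> h.py <<'E'
def tool(yaw_deg,tilt_deg):
    y=np.radians(yaw_deg);t=np.radians(tilt_deg);cx=np.array([np.cos(y),np.sin(y),0]);Z=np.array([0,0,1.])
    x=np.sin(t)*cx-np.cos(t)*Z; z=np.cos(t)*cx+np.sin(t)*Z
    return R.from_matrix(np.c_[x,np.cross(z,x),z])
def plan(p1,r1,n=None,p0=None,r0=None,grip=85,dmax=45,amax=8.0):
    if p0 is None: p0,r0=pose()
    p1=np.array(p1,float); w=(r0.inv()*r1).as_rotvec(); a=np.degrees(np.linalg.norm(w)); d=np.linalg.norm(p1-p0)*1000
    m=n or int(max(1,np.ceil(d/dmax),np.ceil(a/amax)))
    print(f"d {d:.1f}mm a {a:.1f}deg n {m}"); rows=[];r=r0
    dp=(p1-p0)/m*1000; pr=r0
    for i in range(m):
        s=pr.inv().apply(dp); rows.append(" ".join(f"{v:.1f}" for v in s)+" "+" ".join(f"{v:.3f}" for v in w/m)+f" {grip}")
        pr=pr*R.from_rotvec(w/m)
    for i in range(0,m,8): print("; ".join(rows[i:i+8]))
    return p1,r1
def say():
    o=manip.get_obs();p,r=pose();print("t",o["clock"],"p",p,"x",r.as_matrix()[:,0],"z",r.as_matrix()[:,2],"F",np.array(o["ft_force"]),"q",np.array(o["joint_pos"]),"g",o["grip_width"])
E
python3 - <<'E'
from h import *
say()
a=plan([0.30,-0.30,0.40],tool(-88,0))
plan([0.50,0.17,0.25],tool(-88,30),p0=a[0],r0=a[1])
E
```

```text
t 1.65 p [ 0.181  -0.5982  0.2313] x [ 0.     -0.0001 -1.    ] z [-0.9572 -0.2896 -0.    ] F [ 0.4278 -0.2634 -0.0479] q [ 1.2544  0.3322 -0.0647  1.4601  0.0216  1.3499 -0.0885] g 0.9976678667768805
d 362.7mm a 75.2deg n 10
-16.9 -25.1 -20.0 -0.131 0.000 -0.000 85; -16.9 -22.3 -23.1 -0.131 0.000 -0.000 85; -16.9 -19.0 -25.9 -0.131 0.000 -0.000 85; -16.9 -15.5 -28.1 -0.131 0.000 -0.000 85; -16.9 -11.7 -29.9 -0.131 0.000 -0.000 85; -16.9 -7.7 -31.2 -0.131 0.000 -0.000 85; -16.9 -3.5 -31.9 -0.131 0.000 -0.000 85; -16.9 0.7 -32.1 -0.131 0.000 -0.000 85
-16.9 4.9 -31.7 -0.131 0.000 -0.000 85; -16.9 9.0 -30.8 -0.131 0.000 -0.000 85
d 532.4mm a 30.0deg n 12
12.5 18.0 -38.6 0.000 -0.044 0.000 85; 10.8 18.0 -39.1 0.000 -0.044 0.000 85; 9.1 18.0 -39.5 0.000 -0.044 0.000 85; 7.4 18.0 -39.9 0.000 -0.044 0.000 85; 5.6 18.0 -40.1 0.000 -0.044 0.000 85; 3.9 18.0 -40.4 0.000 -0.044 0.000 85; 2.1 18.0 -40.5 0.000 -0.044 0.000 85; 0.3 18.0 -40.5 0.000 -0.044 0.000 85
-1.4 18.0 -40.5 0.000 -0.044 0.000 85; -3.2 18.0 -40.4 0.000 -0.044 0.000 85; -5.0 18.0 -40.2 0.000 -0.044 0.000 85; -6.7 18.0 -40.0 0.000 -0.044 0.000 85
```

```bash
python3 -m handwheel '-25 -25 -20 -0.131 0 0 85; -25 -22 -23 -0.131 0 0 85; -25 -19 -26 -0.131 0 0 85; -20 -15 -28 -0.131 0 0 85; -20 -12 -30 -0.131 0 0 85; -20 -8 -31 -0.131 0 0 85; -17 -3 -32 -0.131 0 0 85; -17 1 -32 -0.131 0 0 85' 40; python3 -m handwheel '0 5 -32 -0.131 0 0 85; 0 9 -31 -0.131 0 0 85; 0 0 0 0 0 0 85'
python3 - <<'E'
from h import *
say()
plan([0.50,0.16,0.27],tool(-88,30))
E
```

```text
clock: 2.45
position: [0.2773, -0.3592, 0.4013]
ee_rot: [-0.553, -0.441, 0.553, -0.441]
ft_force: [1.1, -0.4, -0.6]
grip_width: 0.995
clock: 2.75
position: [0.3032, -0.297, 0.4013]
ee_rot: [0.489, 0.51, -0.489, 0.511]
ft_force: [0.6, -1.1, 0.2]
grip_width: 0.997
t 2.75 p [ 0.3032 -0.297   0.4013] x [ 0.0014 -0.0016 -1.    ] z [ 0.043  -0.9991  0.0016] F [ 0.6379 -1.0542  0.1939] q [ 1.0615 -0.1374 -0.3417  1.6169 -0.0458  1.652   0.762 ] g 0.9973118984493127
d 514.6mm a 29.9deg n 12
10.9 18.0 -37.4 0.001 -0.043 -0.000 85; 9.3 18.0 -37.8 0.001 -0.043 -0.000 85; 7.6 18.0 -38.2 0.001 -0.043 -0.000 85; 5.9 17.9 -38.5 0.001 -0.043 -0.000 85; 4.2 17.9 -38.7 0.001 -0.043 -0.000 85; 2.6 17.9 -38.9 0.001 -0.043 -0.000 85; 0.9 17.9 -39.0 0.001 -0.043 -0.000 85; -0.8 17.8 -39.0 0.001 -0.043 -0.000 85
-2.5 17.8 -38.9 0.001 -0.043 -0.000 85; -4.2 17.8 -38.8 0.001 -0.043 -0.000 85; -5.9 17.8 -38.6 0.001 -0.043 -0.000 85; -7.6 17.7 -38.3 0.001 -0.043 -0.000 85
```

```bash
python3 -m handwheel '11 18 -37 0 -0.043 0 85; 9 18 -38 0 -0.043 0 85; 8 18 -38 0 -0.043 0 85; 6 18 -38 0 -0.043 0 85; 4 18 -39 0 -0.043 0 85; 3 18 -39 0 -0.043 0 85; 1 18 -39 0 -0.043 0 85; -1 18 -39 0 -0.043 0 85'; python3 -m handwheel '-2 18 -39 0 -0.043 0 85; -4 18 -39 0 -0.043 0 85; -6 18 -39 0 -0.043 0 85; -8 18 -38 0 -0.043 0 85; 0 0 0 0 0 0 85; 0 0 0 0 0 0 85'
python3 - <<'E'
from h import *
say()
c=cam("wrist"); cv2.imwrite("pics/b_wrist.png",c["color"])
for r in cams.outline_of("wrist","feeler")[:2]:
    P=region(c,r["region"]); print(r["conf"],r["box"])
    q=cv2.minAreaRect((P[:,:2]*1000).astype(np.float32)); print("all",q,cv2.boxPoints(q).tolist())
    B=P[P[:,2]>.03];q=cv2.minAreaRect((B[:,:2]*1000).astype(np.float32)); print("fin",q,np.percentile(B[:,2],[50,90]),B.mean(0),len(B))
    B=P[P[:,2]<.02];print("blade z",np.median(B[:,2]))
E
```

```text
clock: 3.55
position: [0.4356, 0.0041, 0.3135]
ee_rot: [0.401, 0.411, -0.569, 0.589]
ft_force: [1.7, -1.1, -1.9]
grip_width: 0.995
clock: 4.15
position: [0.4873, 0.1228, 0.2807]
ee_rot: [0.358, 0.378, -0.595, 0.613]
ft_force: [0.5, -1.2, 0.4]
grip_width: 1.0
t 4.15 p [0.4873 0.1228 0.2807] x [ 0.0067 -0.4582 -0.8888] z [ 0.0375 -0.8881  0.4582] F [ 0.4621 -1.1788  0.3564] q [ 0.3481  0.4225 -1.2117  1.5756  0.7024  1.7899 -0.8447] g 1.0000862984035164
0.87 [170.0, 242.6, 47.8, 24.1]
all ((323.08758544921875, -127.35842895507812), (565.1664428710938, 94.47314453125), 57.36431121826172) [[130.91302490234375, -339.85198974609375], [210.470458984375, -390.8009338378906], [515.2621459960938, 85.1351318359375], [435.7047119140625, 136.08407592773438]]
fin ((304.0460510253906, -71.44769287109375), (488.9553527832031, 50.34360122680664), 63.425479888916016) [0.0374 0.04  ] [ 0.2024 -0.2742  0.0394] 172
blade z 0.0046766737809615655
0.62 [330.5, 69.1, 37.6, 96.0]
all ((524.1460571289062, 57.072811126708984), (43.416908264160156, 150.71835327148438), 1.354069709777832) [[500.662841796875, 131.89796447753906], [504.2244873046875, -18.778310775756836], [547.6292724609375, -17.752342224121094], [544.067626953125, 132.92393493652344]]
fin ((522.164794921875, 107.4064712524414), (14.194500923156738, 49.339603424072266), 1.748462438583374) [0.0467 0.0479] [0.5216 0.1114 0.0454] 542
blade z 0.011959648904385722
```

View pics/b_wrist.png

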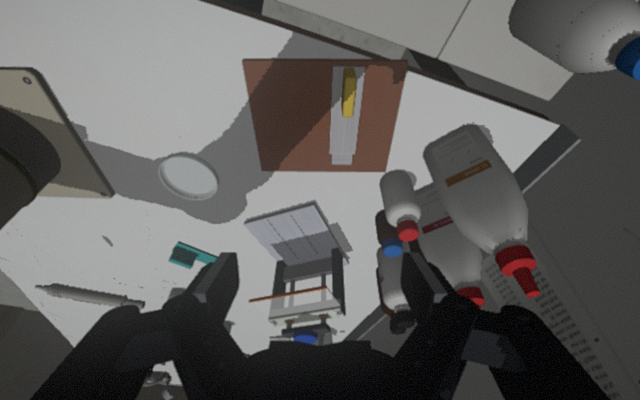

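```bash
python3 - <<'E'
from h import *
r=tool(-88.3,30); t=np.array([0.5203,0.103,0.022])
a=plan(t-0.07*r.as_matrix()[:,0],r)
E
```

```text
d 202.7mm a 2.7deg n 5
33.8 6.8 -21.3 0.001 -0.009 0.001 85; 33.6 6.7 -21.6 0.001 -0.009 0.001 85; 33.4 6.6 -21.9 0.001 -0.009 0.001 85; 33.2 6.6 -22.2 0.001 -0.009 0.001 85; 33.1 6.5 -22.6 0.001 -0.009 0.001 85
```

```bash
python3 -m handwheel '30 7 -20 0 -0.009 0 85; 30 7 -20 0 -0.009 0 85; 30 7 -20 0 -0.009 0 85; 30 6 -22 0 -0.009 0 85; 30 6 -22 0 -0.009 0 85; 15 0 -5 0 0 0 85; 0 0 0 0 0 0 85'
python3 - <<'E'
from h import *
say()
r=tool(-88.3,30); t=np.array([0.5203,0.103,0.022])
plan(t,r,dmax=25)
E
```

```text
clock: 4.95
position: [0.5178, 0.1367, 0.0838]
ee_rot: [0.345, 0.362, -0.605, 0.62]
ft_force: [-0.5, -0.5, 0.4]
grip_width: 0.995
t 4.95 p [0.5178 0.1367 0.0838] x [ 0.006  -0.5001 -0.866 ] z [ 0.0319 -0.8654  0.5   ] F [-0.4844 -0.4659  0.3756] q [ 0.1553  0.711  -1.0331  1.6822  0.9151  1.605  -1.0812] g 0.9951906788523402
d 70.5mm a 0.6deg n 3
23.5 0.7 -0.6 0.002 0.000 0.003 85; 23.5 0.7 -0.6 0.002 0.000 0.003 85; 23.5 0.6 -0.6 0.002 0.000 0.003 85
```

```bash
python3 -m handwheel '23 0.7 -0.6 0.002 0 0.003 85; 23 0.7 -0.6 0.002 0 0.003 85; 20 0.6 -0.6 0.002 0 0.003 85; 4 0 0 0 0 0 85; 0 0 0 0 0 0 85'
python3 - <<'E'
from h import *
say()
c=cam("wrist"); cv2.imwrite("pics/c_wrist.png",c["color"])
E
```

```text
clock: 5.45
position: [0.521, 0.1056, 0.0237]
ee_rot: [0.349, 0.359, -0.602, 0.622]
ft_force: [-0.2, 0.2, 0.4]
grip_width: 0.997
t 5.45 p [0.521  0.1056 0.0237] x [ 0.0179 -0.4986 -0.8667] z [ 0.0266 -0.8663  0.4989] F [-0.2127  0.2315  0.4028] q [ 0.1851  0.7615 -0.9852  1.754   0.9888  1.5011 -1.1176] g 0.9970872397448938
```

View pics/c_wrist.png

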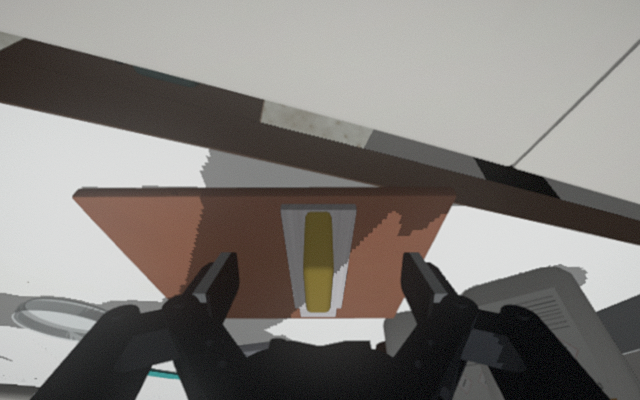

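The fin at column 319 is centred between the fingers (238 to 402) and aligned with them. I'm closing the gripper.

```bash
python3 -m handwheel '1 0 0.5 0 0 0 40; 0 0 0 0 0 0 14; 0 0 0 0 0 0 8; 0 0 0 0 0 0 8; 0 0 0 0 0 0 8; 0 0 0 0 0 0 8; 0 0 0 0 0 0 8' 40
python3 - <<'E'
from h import *
say()
c=cam("wrist"); cv2.imwrite("pics/d_wrist.png",c["color"])
E
```

```text
clock: 6.2
position: [0.5208, 0.1055, 0.0225]
ee_rot: [0.349, 0.359, -0.601, 0.623]
ft_force: [-0.9, 0.8, 2.6]
grip_width: 0.157
t 6.2 p [0.5208 0.1055 0.0225] x [ 0.0183 -0.4984 -0.8668] z [ 0.0282 -0.8663  0.4987] F [-0.9488  0.8178  2.6284] q [ 0.1848  0.7626 -0.9844  1.7555  0.9901  1.4991 -1.1177] g 0.1571107608508105
```

View pics/d_wrist.png

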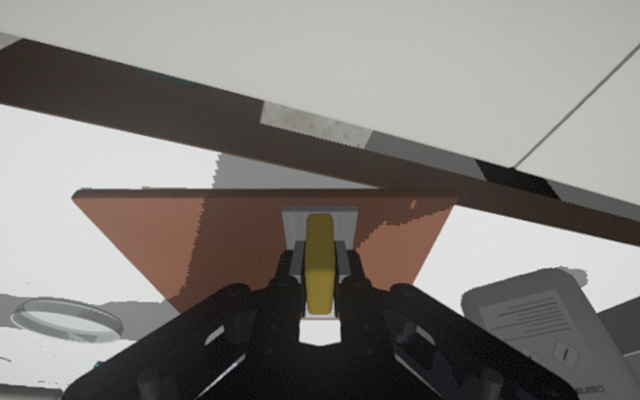

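The grip is at 13.4 mm, which matches the fin. I'll lift it and carry it towards the coater's entry.

```bash
python3 - <<'E'
from h import *
p,r0=pose()
O=np.array([0.4725,-0.273,0]);yaw=-66;cx=np.array([np.cos(np.radians(yaw)),np.sin(np.radians(yaw)),0])
p1=p+[0,0,.06]
plan(p1,r0,grip=8,dmax=25)
t=O+cx*(-0.223); t[2]=0.016+0.05+0.0145
plan(t,tool(-66,30),p0=p1,r0=r0,grip=8,dmax=25,amax=4)
E
```

```text
d 60.0mm a 0.0deg n 3
-17.3 0.0 10.0 0.000 0.000 0.000 8; -17.3 0.0 10.0 0.000 0.000 0.000 8; -17.3 0.0 10.0 0.000 0.000 0.000 8
d 223.3mm a 22.1deg n 9
9.6 -16.1 16.3 -0.037 -0.000 0.021 8; 9.2 -16.9 15.7 -0.037 -0.000 0.021 8; 8.9 -17.6 15.0 -0.037 -0.000 0.021 8; 8.5 -18.4 14.4 -0.037 -0.000 0.021 8; 8.1 -19.1 13.7 -0.037 -0.000 0.021 8; 7.7 -19.7 12.9 -0.037 -0.000 0.021 8; 7.3 -20.4 12.2 -0.037 -0.000 0.021 8; 6.8 -20.9 11.4 -0.037 -0.000 0.021 8
6.4 -21.5 10.6 -0.037 -0.000 0.021 8
```

```bash
python3 -m handwheel '-17 0 10 0 0 0 8; -17 0 10 0 0 0 8; -17 0 10 0 0 0 8; 10 -16 16 -0.037 0 0.021 8; 9 -17 16 -0.037 0 0.021 8; 9 -18 15 -0.037 0 0.021 8; 8 -18 14 -0.037 0 0.021 8; 8 -19 14 -0.037 0 0.021 8'; python3 -m handwheel '8 -20 13 -0.037 0 0.021 8; 7 -20 12 -0.037 0 0.021 8; 7 -21 11 -0.037 0 0.021 8; 6 -21 11 -0.037 0 0.021 8; 0 0 0 0 0 0 8; 0 0 0 0 0 0 8'
python3 - <<'E'
from h import *
say()
for n in ["wrist","side"]:
    c=cam(n); cv2.imwrite(f"pics/e_{n}.png",c["color"])
    for t in ["coater","feeler","guard"]:
        for r in cams.outline_of(n,t)[:2]:
            print(n,t,r["conf"],r["box"])
            np.save(f"e_{n}_{t}_{r['box'][0]:.0f}.npy",r["region"])
    np.savez(f"e_{n}.npz",T=c["T"],depth=c["depth"],color=c["color"])
E
```

```text
clock: 7.05
position: [0.4431, 0.0073, 0.0819]
ee_rot: [0.307, 0.394, -0.532, 0.684]
ft_force: [0.0, 0.3, -1.7]
grip_width: 0.157
clock: 7.65
position: [0.3864, -0.0616, 0.0808]
ee_rot: [0.275, 0.419, -0.481, 0.72]
ft_force: [-0.1, -0.3, -3.3]
grip_width: 0.154
t 7.65 p [ 0.3864 -0.0616  0.0808] x [ 0.1877 -0.4621 -0.8667] z [ 0.3389 -0.7978  0.4987] F [-0.088  -0.2794 -3.3172] q [ 1.0294 -0.0634 -1.383   2.3215  0.5978  0.9078 -0.3468] g 0.15363867531219766
wrist coater 0.7 [235.5, 230.9, 156.8, 115.5]
wrist feeler 0.56 [285.4, 208.3, 74.3, 112.3]
wrist feeler 0.22 [297.9, 320.0, 47.1, 24.8]
side coater 0.91 [312.8, 151.9, 66.2, 86.0]
side coater 0.63 [343.6, 176.6, 28.3, 18.3]
side feeler 0.86 [421.2, 207.8, 40.4, 39.6]
side feeler 0.55 [318.9, 207.8, 29.2, 40.3]
side guard 0.93 [348.3, 158.1, 30.0, 17.8]
```

View pics/e_wrist.png

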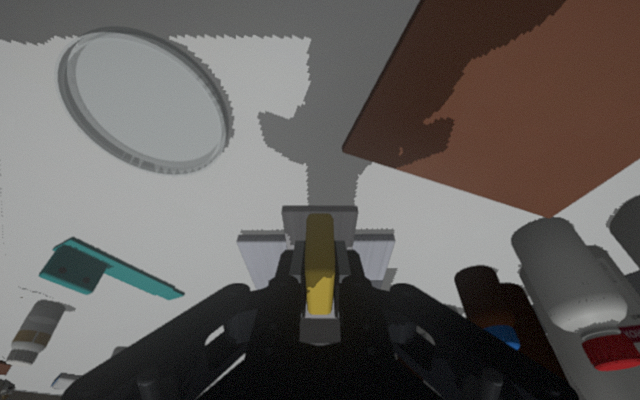

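View pics/e_side.png

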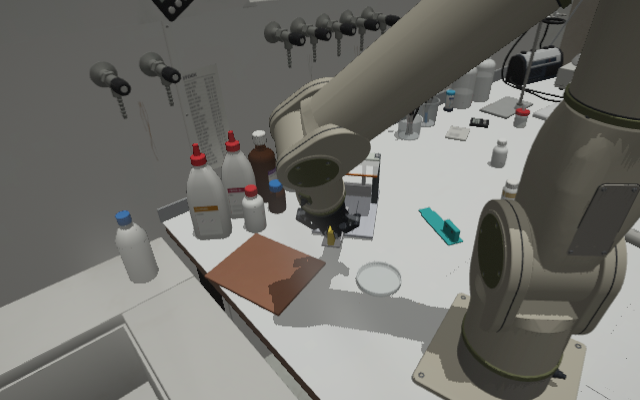

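```bash
python3 - <<'E'
from h import *
c=cams.camera("wrist"); d=np.load("e_wrist.npz"); c={**c,"T":d["T"],"depth":d["depth"]}
import glob
m=np.load(glob.glob("e_wrist_coater_*.npy")[0])
P=region(c,m); B=P[abs(P[:,2]-.016)<.006]
yaw=-66;cx=np.array([np.cos(np.radians(yaw)),np.sin(np.radians(yaw))]);cy=np.array([-cx[1],cx[0]])
O=np.array([0.4725,-0.273])
q=np.c_[(B[:,:2]-O)@cx,(B[:,:2]-O)@cy]
print(len(B),np.median(B[:,2]),np.percentile(q,[.5,2,50,98,99.5],axis=0)*1000)
# left & right edges, front edge per bins
for lo in np.arange(-.15,-.09,.01):
    s=q[(q[:,0]>=lo)&(q[:,0]<lo+.01)]; 
    if len(s)>5: print("x",lo,s[:,1].min(),s[:,1].max(),len(s))
for lo in np.arange(-.08,.08,.015):
    s=q[(q[:,1]>=lo)&(q[:,1]<lo+.015)]; 
    if len(s)>5: print("y",lo,s[:,0].min(),len(s))
p,r=pose(); print("tcp",(p[:2]-O)@cx,(p[:2]-O)@cy)
for f in glob.glob("e_wrist_feeler_285.npy"):
    P=region(c,np.load(f)); 
    for z0,z1 in((.06,.08),(.08,.12)):
        s=P[(P[:,2]>z0)&(P[:,2]<z1)]; q=np.c_[(s[:,:2]-O)@cx,(s[:,:2]-O)@cy,s[:,2]]; print(len(q),np.percentile(q,[2,50,98],axis=0))
E
```

```text
2980 0.01497899499884961 [[-146.1784  -71.3915]
 [-145.7719  -70.2548]
 [-121.8859  -35.2064]
 [ -57.1124   75.2022]
 [ -51.1162   76.0949]]
x -0.15 -0.07102206813963632 0.0760559640991495 661
x -0.13999999999999999 -0.07145571321158617 0.07645635830082587 499
x -0.12999999999999998 -0.07164519488479455 0.0764513867087497 392
x -0.11999999999999997 -0.07181097899949104 0.07597544566611487 339
x -0.10999999999999996 -0.07151796156372053 0.0767723694659068 279
x -0.09999999999999995 -0.07109180892599809 0.07694116090804035 239
y -0.08 -0.14597013227693292 307
y -0.065 -0.14656401203418645 688
y -0.05 -0.14643032338845083 496
y -0.035 -0.1464711264942517 150
y 0.024999999999999994 -0.1455004767311987 18
y 0.039999999999999994 -0.1465736648629973 349
y 0.05500000000000001 -0.14615044898699942 660
y 0.06999999999999999 -0.14658260265532036 312
tcp -0.22995266212501259 0.00728901469906447
2455 [[-0.2545 -0.0095  0.0657]
 [-0.2489  0.01    0.0702]
 [-0.111   0.0285  0.0789]]
2428 [[-0.2545  0.0031  0.0811]
 [-0.2523  0.0096  0.1026]
 [-0.2094  0.0162  0.1057]]
```

```bash
cat >> h.py <<'E'
cyaw=-66; CX=np.array([np.cos(np.radians(cyaw)),np.sin(np.radians(cyaw)),0]);CY=np.array([-CX[1],CX[0],0]);OC=np.array([0.4762,-0.2752,0])
def c2w(x,y,z): return OC+CX*x+CY*y+np.array([0,0,z])
def w2c(p): d=np.array(p)-OC; return np.array([d@CX,d@CY,d[2]])
E
python3 - <<'E'
from h import *
print(w2c(pose()[0]))
r=tool(-66,30)
a=plan(c2w(-0.06-0.124,-0.002,0.036),r,grip=8,dmax=15)
plan(c2w(0.015-0.124,-0.002,0.036),r,p0=a[0],r0=r,grip=8,dmax=12)
E
```

```text
[-0.2335  0.0048  0.0786]
d 65.7mm a 1.3deg n 5
12.3 -1.1 4.4 -0.002 -0.002 0.003 8; 12.3 -1.2 4.4 -0.002 -0.002 0.003 8; 12.3 -1.2 4.4 -0.002 -0.002 0.003 8; 12.3 -1.3 4.4 -0.002 -0.002 0.003 8; 12.3 -1.3 4.3 -0.002 -0.002 0.003 8
d 75.0mm a 0.0deg n 7
5.4 0.0 9.3 0.000 0.000 0.000 8; 5.4 0.0 9.3 0.000 0.000 0.000 8; 5.4 0.0 9.3 0.000 0.000 0.000 8; 5.4 0.0 9.3 0.000 0.000 0.000 8; 5.4 0.0 9.3 0.000 0.000 0.000 8; 5.4 0.0 9.3 0.000 0.000 0.000 8; 5.4 0.0 9.3 0.000 0.000 0.000 8
```

```bash
python3 -m handwheel '12 -1 4 -0.002 -0.002 0.003 8; 12 -1 4 -0.002 -0.002 0.003 8; 12 -1 4 -0.002 -0.002 0.003 8; 12 -1 4 -0.002 -0.002 0.003 8; 12 -1 5 -0.002 -0.002 0.003 8; 0 0 0 0 0 0 8; 0 0 0 0 0 0 8'
python3 - <<'E'
from h import *
say();print(w2c(pose()[0]))
c=cam("wrist"); cv2.imwrite("pics/f_wrist.png",c["color"])
P=pts(c,[(u,v) for v in range(150,330,2) for u in range(200,440,2)])
q=np.array([w2c(a) for a in P]); 
s=q[(q[:,2]>.008)&(q[:,2]<.02)&(abs(q[:,1])<.08)]; print("bed z",np.median(s[:,2]),s[:,0].min(),s[:,1].min(),s[:,1].max())
s=q[(q[:,2]>.021)&(q[:,2]<.031)&(q[:,0]<-.19)&(abs(q[:,1])<.05)]; print("blade",np.median(s[:,2]),s[:,0].min(),s[:,1].min(),s[:,1].max())
s=q[(q[:,2]>.05)&(q[:,2]<.068)&(abs(q[:,1])<.02)&(q[:,0]<-.15)]; print("fintop",np.median(s[:,2]),s[:,0].min(),np.median(s[:,1]))
r=tool(-66,30)
plan(c2w(0.015-0.124,-0.002,0.036),r,grip=8,dmax=14)
E
```

```text
clock: 8.8
position: [0.3997, -0.1062, 0.0373]
ee_rot: [0.273, 0.418, -0.473, 0.726]
ft_force: [0.1, 0.2, -2.0]
grip_width: 0.157
t 8.8 p [ 0.3997 -0.1062  0.0373] x [ 0.2026 -0.4583 -0.8654] z [ 0.3495 -0.7917  0.5011] F [ 0.1161  0.22   -2.027 ] q [ 0.9902  0.2016 -1.285   2.3564  0.9641  0.9209 -0.5524] g 0.15670276830093752
[-0.1855 -0.0011  0.0373]
bed z 0.014921320931222629 -0.15074470808582174 -0.07485696688065187 0.07514425705361794
blade 0.026622531687076727 -0.2121139131255727 -0.01911618351747085 0.020544732038464245
fintop 0.06111039927439296 -0.21848558786014266 0.0010172017572918654
d 76.4mm a 0.2deg n 6
6.6 -0.2 10.9 -0.000 0.000 0.000 8; 6.6 -0.2 10.9 -0.000 0.000 0.000 8; 6.6 -0.2 10.9 -0.000 0.000 0.000 8; 6.6 -0.2 10.9 -0.000 0.000 0.000 8; 6.6 -0.2 10.9 -0.000 0.000 0.000 8; 6.6 -0.2 10.9 -0.000 0.000 0.000 8
```

View pics/f_wrist.png

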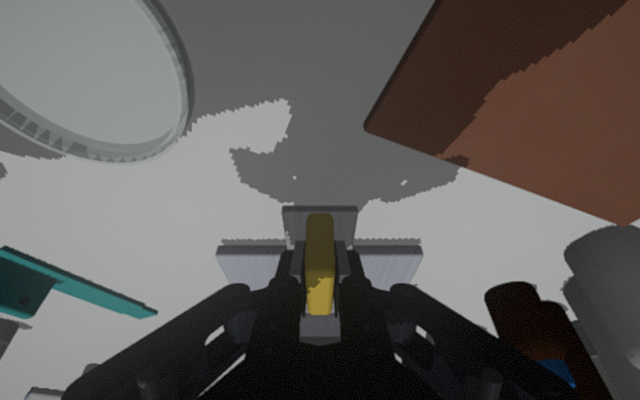

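```bash
python3 -m handwheel '7 0 11 0 0 0 8; 7 0 11 0 0 0 8; 7 0 11 0 0 0 8; 7 0 10.5 0 0 0 8; 7.5 0 10 0 0 0 8; 8 0 9.5 0 0 0 8; 0 0 0 0 0 0 8; 0 0 0 0 0 0 8'
python3 - <<'E'
from h import *
say();print(w2c(pose()[0]))
for n in ["wrist","scene"]:
    c=cam(n); cv2.imwrite(f"pics/g_{n}.png",c["color"])
    if n=="wrist":
        P=pts(c,[(u,v) for v in range(150,330,2) for u in range(200,440,2)])
        q=np.array([w2c(a) for a in P]); 
        s=q[(q[:,2]>.008)&(q[:,2]<.019)&(abs(q[:,1])<.08)]; print("bed z",np.median(s[:,2]),s[:,0].min(),s[:,1].min(),s[:,1].max())
        s=q[(q[:,2]>.019)&(q[:,2]<.031)&(q[:,0]<-.11)&(abs(q[:,1])<.05)]; print("blade",np.median(s[:,2]),s[:,0].min(),s[:,1].min(),s[:,1].max())
        s=q[(q[:,2]>.05)&(q[:,2]<.068)&(abs(q[:,1])<.02)&(q[:,0]<-.08)]; print("fintop",np.median(s[:,2]),s[:,0].min(),np.median(s[:,1]))
E
```

```text
clock: 9.65
position: [0.4305, -0.1765, 0.0313]
ee_rot: [0.273, 0.418, -0.473, 0.726]
ft_force: [-0.5, 1.0, -1.6]
grip_width: 0.158
t 9.65 p [ 0.4305 -0.1765  0.0313] x [ 0.2027 -0.4589 -0.865 ] z [ 0.3491 -0.7915  0.5017] F [-0.4887  0.9564 -1.5878] q [ 1.0538  0.2883 -1.1619  2.2997  1.0962  0.8788 -0.4589] g 0.15797877780365946
[-0.1087 -0.0016  0.0313]
bed z 0.01496611671810956 -0.15003198497972853 -0.07396739825454897 0.07488856698168332
blade 0.020752166511285954 -0.13569565453351867 -0.019787792056936773 0.019949206757827433
fintop 0.055987552939611704 -0.14411393193724 -0.0002572966867835196
```

View pics/g_scene.png

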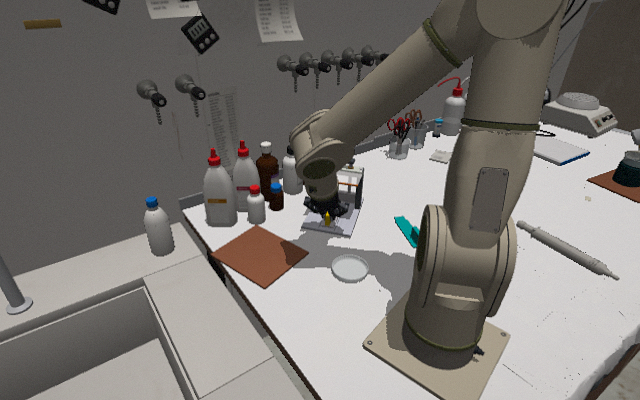

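View pics/g_wrist.png

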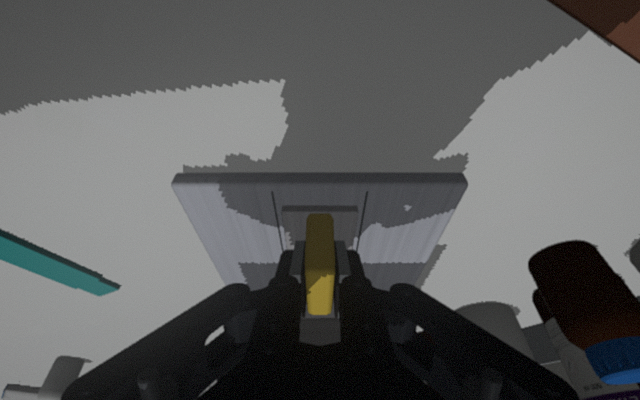

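The blade is in the lane, level and about on the bed, with its tip at about x = +10 mm. I'll creep forward to the stop.

```bash
python3 -m handwheel '2 0 3.5 0 0 0 8; 2 0 3.5 0 0 0 8; 2 0 3.5 0 0 0 8; 0 0 0 0 0 0 8'; python3 -m handwheel '1 0 1.7 0 0 0 8; 1 0 1.7 0 0 0 8; 0 0 0 0 0 0 8'
python3 - <<'E'
from h import *
say();print(w2c(pose()[0]))
E
```

```text
clock: 10.15
position: [0.4357, -0.1884, 0.0317]
ee_rot: [0.273, 0.418, -0.473, 0.726]
ft_force: [0.0, -0.1, -1.8]
grip_width: 0.155
clock: 10.45
position: [0.437, -0.1907, 0.0312]
ee_rot: [0.273, 0.418, -0.473, 0.726]
ft_force: [-2.1, 2.2, -1.3]
grip_width: 0.161
t 10.45 p [ 0.437  -0.1907  0.0312] x [ 0.2031 -0.4583 -0.8653] z [ 0.35   -0.7913  0.5013] F [-2.0846  2.2283 -1.3128] q [ 1.0678  0.304  -1.1414  2.2834  1.1147  0.8709 -0.4332] g 0.16134761078288373
[-0.0932 -0.0015  0.0312]
```

```bash
python3 -m handwheel '1 0 1.7 0 0 0 8; 0 0 0 0 0 0 8'; python3 -m handwheel '1 0 1.7 0 0 0 8; 0 0 0 0 0 0 8'
python3 - <<'E'
from h import *
say();print(w2c(pose()[0]))
E
```

```text
clock: 10.65
position: [0.4372, -0.1906, 0.0306]
ee_rot: [0.273, 0.419, -0.472, 0.726]
ft_force: [-9.3, 16.1, 4.4]
grip_width: 0.154
clock: 10.85
position: [0.4374, -0.1907, 0.0304]
ee_rot: [0.272, 0.42, -0.471, 0.726]
ft_force: [-23.5, 30.4, 23.5]
grip_width: 0.159
t 10.85 p [ 0.4374 -0.1907  0.0304] x [ 0.2023 -0.4557 -0.8669] z [ 0.3535 -0.7915  0.4985] F [-23.5208  30.4497  23.4635] q [ 1.0692  0.3075 -1.1411  2.2817  1.1146  0.8704 -0.4275] g 0.15857438146115893
[-0.093  -0.0011  0.0304]
```

At the stop: the TCP has halted and force is building. I'll relax and release.

```bash
python3 -m handwheel '-2 0 -3.4 0 0 0 8; 0 0 0 0 0 0 8'; python3 -m handwheel '0 0 0 0 0 0 20; 0 0 0 0 0 0 30; 0 0 0 0 0 0 30; 0 0 0 0 0 0 30'
python3 - <<'E'
from h import *
say();print(w2c(pose()[0]))
c=cam("wrist"); cv2.imwrite("pics/i_wrist.png",c["color"])
P=pts(c,[(u,v) for v in range(150,330,2) for u in range(200,440,2)])
q=np.array([w2c(a) for a in P]); 
s=q[(q[:,2]>.05)&(q[:,2]<.068)&(abs(q[:,1])<.02)&(q[:,0]<-.08)]; print("fintop",np.median(s[:,2]),s[:,0].min(),np.median(s[:,1]))
E
```

```text
clock: 11.05
position: [0.4371, -0.1907, 0.0315]
ee_rot: [0.272, 0.418, -0.473, 0.726]
ft_force: [-4.2, 9.5, 0.7]
grip_width: 0.156
clock: 11.45
position: [0.4373, -0.1917, 0.0318]
ee_rot: [0.272, 0.418, -0.473, 0.726]
ft_force: [-0.4, -0.5, -0.7]
grip_width: 0.35
t 11.45 p [ 0.4373 -0.1917  0.0318] x [ 0.2032 -0.4598 -0.8644] z [ 0.3486 -0.791   0.5027] F [-0.4389 -0.5372 -0.6685] q [ 1.0683  0.3036 -1.1405  2.2825  1.1157  0.8714 -0.4333] g 0.3500275868923939
[-0.0921 -0.0016  0.0318]
fintop 0.05509851098928147 -0.12687566293756972 0.0005468498281759125
```

View pics/i_wrist.png

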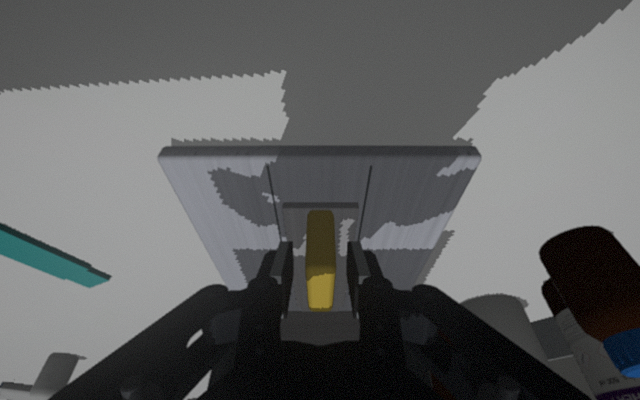

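```bash
python3 -m handwheel '-10 0 0 0 0 0 35; -20 0 0 0 0 0 40; -30 0 0 0 0 0 40; -30 0 0 0 0 0 40; -30 0 0 0 0 0 30; 0 0 0 0 0 0 10' 
python3 - <<'E'
from h import *
say();p,r0=pose();print(w2c(p))
p1=p+[0,0,.16]
plan(p1,r0,grip=0,dmax=40)
plan(c2w(-0.001,0,0.27),tool(-66,0),p0=p1,r0=r0,grip=0,dmax=40)
c=cam("side"); cv2.imwrite("pics/j_side.png",c["color"])
E
```

```text
clock: 12.1
position: [0.4151, -0.1404, 0.1328]
ee_rot: [0.27, 0.415, -0.475, 0.728]
ft_force: [1.2, -1.0, 0.3]
grip_width: 0.197
t 12.1 p [ 0.4151 -0.1404  0.1328] x [ 0.2049 -0.4667 -0.8603] z [ 0.3467 -0.7874  0.5097] F [ 1.2091 -1.0333  0.2984] q [ 1.21   -0.2591 -1.2464  2.2585  0.3545  0.7991  0.1367] g 0.19669266875672078
[-0.148  -0.001   0.1328]
d 160.0mm a 0.0deg n 4
-34.4 -0.0 20.4 0.000 0.000 0.000 0; -34.4 -0.0 20.4 0.000 0.000 0.000 0; -34.4 -0.0 20.4 0.000 0.000 0.000 0; -34.4 -0.0 20.4 0.000 0.000 0.000 0
d 148.8mm a 30.6deg n 4
23.6 0.4 28.7 -0.001 0.134 0.000 0; 19.6 0.4 31.6 -0.001 0.134 0.000 0; 15.2 0.3 33.9 -0.001 0.134 0.000 0; 10.5 0.3 35.7 -0.001 0.134 0.000 0
```

View pics/j_side.png

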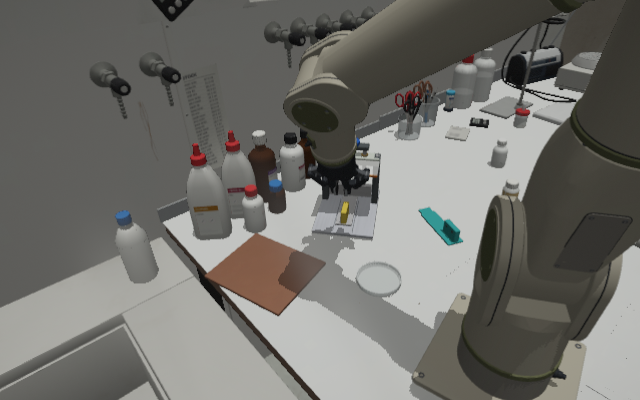

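```bash
python3 -m handwheel '-34 0 20 0 0 0 0; -34 0 20 0 0 0 0; -20 0 24 0 0.05 0 0; 0 0 0 0 0 0 0'
python3 - <<'E'
from h import *
say();p,r0=pose();print(w2c(p))
plan(c2w(-0.001,0,0.25),tool(-66,0),grip=0,dmax=40)
E
```

```text
clock: 12.55
position: [0.4195, -0.1539, 0.2389]
ee_rot: [0.285, 0.436, -0.468, 0.714]
ft_force: [0.2, -0.1, -0.7]
grip_width: -0.002
t 12.55 p [ 0.4195 -0.1539  0.2389] x [ 0.1817 -0.4199 -0.8892] z [ 0.3561 -0.8148  0.4575] F [ 0.2211 -0.0761 -0.7139] q [ 1.0349 -0.3444 -0.9209  2.0922  0.1602  1.0244  0.4542] g -0.0019312895027822651
[-0.1339 -0.0025  0.2389]
d 133.4mm a 27.2deg n 4
12.7 0.9 30.8 -0.002 0.119 0.001 0; 9.0 0.8 32.1 -0.002 0.119 0.001 0; 5.1 0.7 32.9 -0.002 0.119 0.001 0; 1.2 0.7 33.3 -0.002 0.119 0.001 0
```

```bash
python3 -m handwheel '12 1 31 0 0.119 0 0; 9 1 32 0 0.119 0 0; 5 1 33 0 0.119 0 0; 1 1 33 0 0.119 0 0; 0 0 0 0 0 0 0; 0 0 0 0 0 0 0'
python3 - <<'E'
from h import *
say();p,r0=pose();print(w2c(p))
plan(c2w(-0.001,0,0.21),tool(-66,0),grip=0,dmax=20)
c=cam("wrist"); cv2.imwrite("pics/k_wrist.png",c["color"])
print([(r["conf"],r["box"]) for r in cams.recognise("wrist","pad_top")])
v,u=np.nonzero((c["color"][:,:,0]>90)&(c["color"][:,:,2]<70)); P=pts(c,np.c_[u,v]); q=np.array([w2c(a) for a in P]); s=q[(abs(q[:,2]-.19)<.02)&(abs(q[:,0])<.06)&(abs(q[:,1])<.06)]
print(len(s),s.min(0),s.max(0),np.median(s,0))
c=cam("scene"); cv2.imwrite("pics/k_scene.png",cv2.resize(c["color"][80:260,200:440],None,fx=3,fy=3))
v,u=np.nonzero((c["color"][:,:,0]>80)&(c["color"][:,:,2]<60)); P=pts(c,np.c_[u,v]); q=np.array([w2c(a) for a in P]); s=q[(abs(q[:,2]-.19)<.02)&(abs(q[:,0])<.06)&(abs(q[:,1])<.06)]
if len(s): print(len(s),s.min(0),s.max(0),np.median(s,0))
E
```

```text
clock: 13.15
position: [0.4742, -0.2725, 0.2431]
ee_rot: [0.388, 0.595, -0.388, 0.587]
ft_force: [0.2, 1.1, 0.1]
grip_width: 0.001
t 13.15 p [ 0.4742 -0.2725  0.2431] x [-0.0097  0.0065 -0.9999] z [ 0.3987 -0.917  -0.0099] F [0.1502 1.09   0.0527] q [ 1.1114  0.2461 -0.7816  1.6096  0.1731  1.37    0.7185] g 0.0006877937489572091
[-0.0033 -0.0007  0.2431]
d 33.1mm a 0.8deg n 2
16.5 0.5 1.3 -0.004 -0.005 0.003 0; 16.5 0.4 1.2 -0.004 -0.005 0.003 0
[(0.86, [262.8, 195.9, 117.0, 52.0]), (0.46, [233.7, 50.6, 167.4, 198.1])]
21 [-0.0186 -0.0185  0.1884] [0.0194 0.0191 0.1904] [-0.0058 -0.0039  0.1896]
72 [-0.0218 -0.0232  0.1882] [0.0169 0.0164 0.1956] [-0.0071 -0.0051  0.1919]
```

View pics/k_wrist.png

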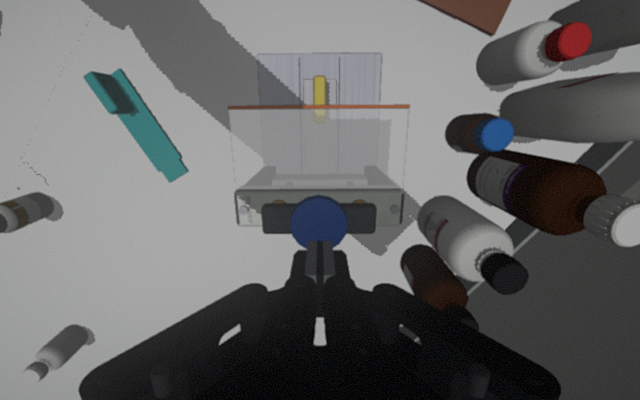

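View pics/k_scene.png

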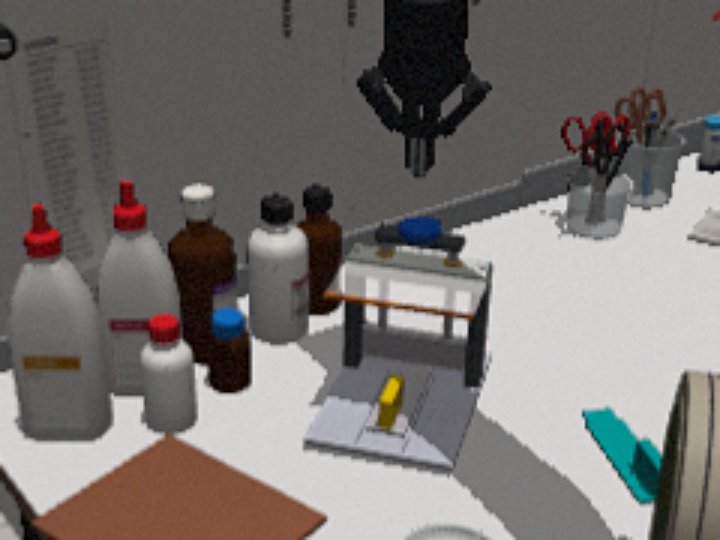

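The blue pad is at (320,222) in the wrist view, centred on the coater's origin within about 1 mm. I'm descending to it.

```bash
python3 -m handwheel '16 0.5 1.3 -0.004 -0.005 0.003 0; 16 0.4 1.3 -0.004 -0.005 0.003 0; 4 0 0 0 0 0 0; 0 0 0 0 0 0 0';  python3 -m handwheel '2 0 0 0 0 0 0;2 0 0 0 0 0 0; 0 0 0 0 0 0 0';python3 -m handwheel '2 0 0 0 0 0 0;2 0 0 0 0 0 0; 0 0 0 0 0 0 0'
python3 - <<'E'
from h import *
say();print(w2c(pose()[0]))
E
```

```text
clock: 13.7
position: [0.4763, -0.2723, 0.2128]
ee_rot: [0.382, 0.591, -0.386, 0.597]
ft_force: [0.5, 0.4, 0.4]
grip_width: 0.003
clock: 14.0
position: [0.4769, -0.273, 0.2086]
ee_rot: [0.383, 0.59, -0.385, 0.597]
ft_force: [-0.3, -0.1, -0.8]
grip_width: -0.004
clock: 14.3
position: [0.4767, -0.273, 0.204]
ee_rot: [0.383, 0.591, -0.385, 0.596]
ft_force: [0.0, -0.8, 0.6]
grip_width: -0.0
t 14.3 p [ 0.4767 -0.273   0.204 ] x [ 0.0053 -0.0068 -1.    ] z [ 0.4093 -0.9124  0.0084] F [ 0.0258 -0.7529  0.6446] q [ 1.1052  0.2631 -0.7768  1.6758  0.1967  1.2741  0.7108] g -0.00045762265561858495
[-0.0018  0.0014  0.204 ]
```

```bash
python3 -m handwheel '3 0 0 0 0 0 0;3 0 0 0 0 0 0;2 0 0 0 0 0 0; 0 0 0 0 0 0 0';  python3 -m handwheel '2 0 0 0 0 0 0;2 0 0 0 0 0 0; 0 0 0 0 0 0 0';python3 -m handwheel '2 0 0 0 0 0 0;2 0 0 0 0 0 0; 0 0 0 0 0 0 0'
```

```text
clock: 14.7
position: [0.4767, -0.273, 0.1959]
ee_rot: [0.383, 0.591, -0.385, 0.596]
ft_force: [-0.3, 0.2, 0.3]
grip_width: -0.002
clock: 15.0
position: [0.4768, -0.2731, 0.192]
ee_rot: [0.383, 0.591, -0.385, 0.597]
ft_force: [-0.2, -0.0, -0.4]
grip_width: -0.003
clock: 15.3
position: [0.477, -0.2732, 0.1884]
ee_rot: [0.383, 0.59, -0.385, 0.597]
ft_force: [-0.2, 0.4, 1.6]
grip_width: 0.0
```

```bash
python3 -m handwheel '1.5 0 0 0 0 0 0;1 0 0 0 0 0 0; 0 0 0 0 0 0 0'
```

```text
clock: 15.6
position: [0.477, -0.2732, 0.1859]
ee_rot: [0.383, 0.59, -0.385, 0.597]
ft_force: [-0.3, 0.6, 3.3]
grip_width: -0.002
```

```bash
python3 -m handwheel '1 0 0 0 0 0 0;1 0 0 0 0 0 0; 0 0 0 0 0 0 0';python3 -m handwheel '1 0 0 0 0 0 0;1 0 0 0 0 0 0; 0 0 0 0 0 0 0'
python3 - <<'E'
from h import *
say();print(w2c(pose()[0]))
c=cam("side");cv2.imwrite("pics/l_side.png",cv2.resize(c["color"][80:260,240:460],None,fx=3,fy=3))
E
```

```text
clock: 15.9
position: [0.477, -0.2732, 0.1837]
ee_rot: [0.383, 0.59, -0.385, 0.597]
ft_force: [0.1, -0.3, 3.8]
grip_width: -0.0
clock: 16.2
position: [0.477, -0.2732, 0.1817]
ee_rot: [0.383, 0.59, -0.385, 0.597]
ft_force: [0.8, 0.2, 3.0]
grip_width: -0.002
t 16.2 p [ 0.477  -0.2732  0.1817] x [ 0.0059 -0.0071 -1.    ] z [ 0.4094 -0.9123  0.0089] F [0.787  0.2337 3.0239] q [ 1.0989  0.2828 -0.7724  1.704   0.213   1.2315  0.6983] g -0.0017812634999676577
[-0.0015  0.0016  0.1817]
```

View pics/l_side.png

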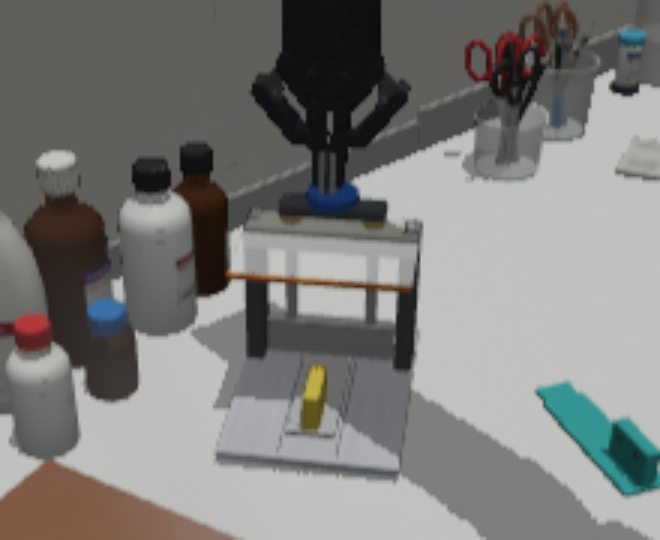

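```bash
for i in 1; do python3 -m handwheel '1 0 0 0 0 0 0;1 0 0 0 0 0 0; 0 0 0 0 0 0 0'; python3 -m handwheel '1 0 0 0 0 0 0; 0 0 0 0 0 0 0'; python3 -m handwheel '1 0 0 0 0 0 0; 0 0 0 0 0 0 0'; done | grep -E "pos|force"
```

```text
position: [0.4771, -0.2732, 0.1811]
ft_force: [-5.0, 2.2, 15.9]
position: [0.4772, -0.2732, 0.181]
ft_force: [-10.2, 4.7, 24.1]
position: [0.4772, -0.2732, 0.1809]
ft_force: [-12.3, 6.9, 33.8]
```

The bar seated at z = 0.181, exactly 15 mm of travel, at about 30 N. I'm lifting off now.

```bash
python3 -m handwheel '0 0 0 0 0 0 0; -2 0 0 0 0 0 0; -3 0 0 0 0 0 0; -10 0 0 0 0 0 0; -30 0 0 0 0 0 0; -10 0 0 0 0 0 0; 0 0 0 0 0 0 0'
python3 - <<'E'
from h import *
say();p,r0=pose();print(w2c(p))
c=cam("side");cv2.imwrite("pics/m_side.png",cv2.resize(c["color"][80:260,240:460],None,fx=3,fy=3))
v,u=np.nonzero((c["color"][:,:,0]>80)&(c["color"][:,:,2]<60)); P=pts(c,np.c_[u,v]); q=np.array([w2c(a) for a in P]); s=q[(abs(q[:,2]-.185)<.02)&(abs(q[:,0])<.06)&(abs(q[:,1])<.06)]
print(len(s),s.min(0),s.max(0),np.median(s,0))
f=c2w(-.14,0,.22)
a=plan(f,tool(-66,25),grip=40,dmax=35)
E
```

```text
clock: 17.65
position: [0.4774, -0.2731, 0.2343]
ee_rot: [0.383, 0.59, -0.385, 0.598]
ft_force: [0.1, 0.1, -0.3]
grip_width: 0.001
t 17.65 p [ 0.4774 -0.2731  0.2343] x [ 0.0078 -0.0087 -0.9999] z [ 0.4092 -0.9124  0.0111] F [ 0.1127  0.1088 -0.2689] q [ 1.1116  0.2397 -0.7817  1.6344  0.1788  1.3288  0.7246] g 0.0008895499814870883
[-0.0014  0.0019  0.2343]
109 [-0.0238 -0.0217  0.1787] [0.0195 0.0172 0.1847] [-0.0045 -0.002   0.1828]
d 138.8mm a 24.5deg n 4
2.9 -0.3 -34.6 0.001 -0.107 -0.001 40; -0.8 -0.3 -34.7 0.001 -0.107 -0.001 40; -4.5 -0.3 -34.4 0.001 -0.107 -0.001 40; -8.1 -0.3 -33.7 0.001 -0.107 -0.001 40
```

View pics/m_side.png

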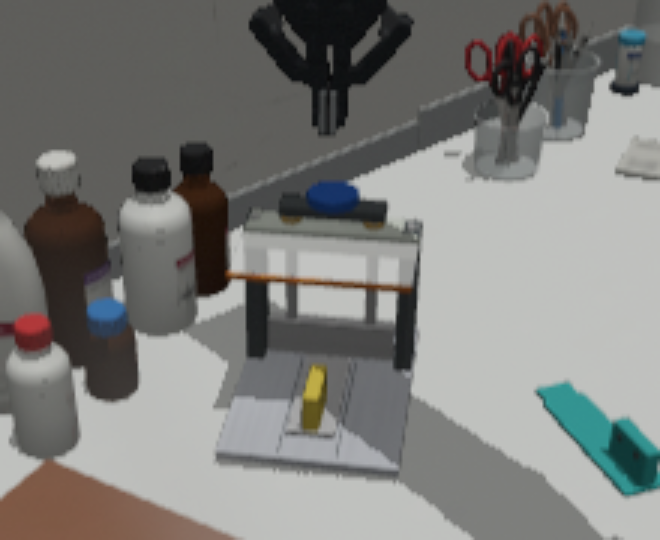

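```bash
python3 -m handwheel '3 0 -35 0 -0.107 0 40; -1 0 -35 0 -0.107 0 40; -4 0 -35 0 -0.107 0 40; -8 0 -34 0 -0.107 0 40; 0 0 0 0 0 0 40'
python3 - <<'E'
from h import *
say();p,r0=pose();print(w2c(p))
r=tool(-66,30); g=c2w(-.093,-.001,.0325); pre=g-.11*r.as_matrix()[:,0]
a=plan(pre,r,grip=40,dmax=35)
E
```

```text
clock: 18.2
position: [0.4172, -0.1414, 0.2182]
ee_rot: [0.287, 0.449, -0.458, 0.711]
ft_force: [0.5, -1.1, 1.4]
grip_width: 0.472
t 18.2 p [ 0.4172 -0.1414  0.2182] x [ 0.1769 -0.3935 -0.9021] z [ 0.3754 -0.8203  0.4315] F [ 0.4945 -1.0611  1.3875] q [ 1.0411 -0.333  -0.9481  2.1171  0.139   1.0018  0.4557] g 0.4723407667415185
[-0.1462  0.0006  0.2182]
d 90.5mm a 4.5deg n 3
26.9 -0.4 -13.6 0.003 -0.026 -0.001 40; 26.6 -0.5 -14.2 0.003 -0.026 -0.001 40; 26.2 -0.5 -14.9 0.003 -0.026 -0.001 40
```

```bash
python3 -m handwheel '27 -0.4 -14 0.003 -0.026 0 40; 27 -0.5 -14 0.003 -0.026 0 40; 26 -0.5 -15 0.003 -0.026 0 40; 0 0 0 0 0 0 40; 0 0 0 0 0 0 40'
python3 - <<'E'
from h import *
say();p,r0=pose();print(w2c(p))
r=tool(-66,30); g=c2w(-.093,-.001,.0325)
a=plan(g,r,grip=40,dmax=20)
c=cam("wrist"); cv2.imwrite("pics/n_wrist.png",c["color"])
E
```

```text
clock: 18.7
position: [0.4169, -0.1437, 0.1283]
ee_rot: [0.278, 0.421, -0.471, 0.723]
ft_force: [-1.3, -0.3, -0.3]
grip_width: 0.469
t 18.7 p [ 0.4169 -0.1437  0.1283] x [ 0.2011 -0.4471 -0.8716] z [ 0.3477 -0.7992  0.4902] F [-1.2679 -0.3033 -0.2816] q [ 1.1867 -0.2151 -1.2151  2.2541  0.3821  0.8005  0.1255] g 0.4692557226809358
[-0.1442 -0.0007  0.1283]
d 108.6mm a 0.8deg n 6
18.1 -0.1 -0.4 -0.001 -0.002 -0.000 40; 18.1 -0.1 -0.4 -0.001 -0.002 -0.000 40; 18.1 -0.1 -0.5 -0.001 -0.002 -0.000 40; 18.1 -0.1 -0.5 -0.001 -0.002 -0.000 40; 18.1 -0.1 -0.5 -0.001 -0.002 -0.000 40; 18.1 -0.1 -0.6 -0.001 -0.002 -0.000 40
```

View pics/n_wrist.png

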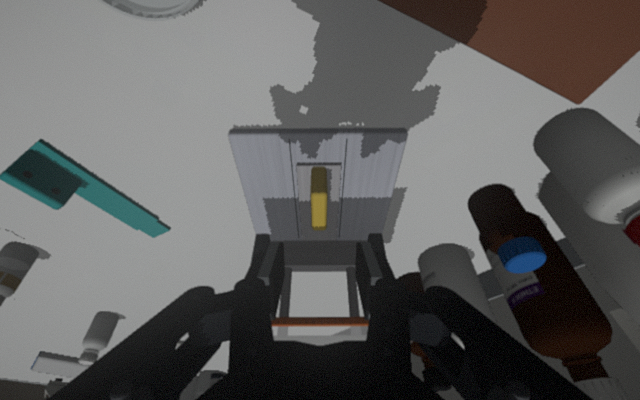

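The fin (column 319) lies centred between the fingers, so I'm going in along the tool axis.

```bash
python3 -m handwheel '18 0 -0.5 -0.001 -0.002 0 40; 18 0 -0.5 -0.001 -0.002 0 40; 18 0 -0.5 -0.001 -0.002 0 40; 18 0 -0.5 -0.001 -0.002 0 40; 18 0 -0.5 -0.001 -0.002 0 40; 17 0 -0.5 0 -0.002 0 40; 0 0 0 0 0 0 40; 0 0 0 0 0 0 40'
python3 - <<'E'
from h import *
say();p,r0=pose();print(w2c(p))
r=tool(-66,30); g=c2w(-.093,-.001,.0325)
a=plan(g,r,grip=40,dmax=20)
E
```

```text
clock: 19.55
position: [0.4386, -0.1896, 0.0347]
ee_rot: [0.273, 0.417, -0.472, 0.727]
ft_force: [0.0, 0.0, -0.1]
grip_width: 0.47
t 19.55 p [ 0.4386 -0.1896  0.0347] x [ 0.2062 -0.4582 -0.8646] z [ 0.3489 -0.7911  0.5025] F [ 0.0493  0.0257 -0.0673] q [ 1.1303  0.3333 -1.2145  2.2792  1.1384  0.9034 -0.4415] g 0.47024884534249667
[-0.0935  0.0004  0.0347]
d 2.6mm a 0.3deg n 1
2.1 -1.4 -0.7 -0.003 0.003 -0.002 40
```

```bash
python3 -m handwheel '2 -1 -0.7 0 0 0 40; 0 0 0 0 0 0 25; 0 0 0 0 0 0 8; 0 0 0 0 0 0 8; 0 0 0 0 0 0 8; 0 0 0 0 0 0 8; 0 0 0 0 0 0 8' 60
python3 - <<'E'
from h import *
say();p,r0=pose();print(w2c(p))
E
```

```text
clock: 20.25
position: [0.4376, -0.1904, 0.0329]
ee_rot: [0.273, 0.417, -0.472, 0.727]
ft_force: [-3.1, 2.9, 7.7]
grip_width: 0.154
t 20.25 p [ 0.4376 -0.1904  0.0329] x [ 0.2073 -0.4596 -0.8636] z [ 0.3484 -0.7902  0.5042] F [-3.1279  2.8672  7.7054] q [ 1.1293  0.3368 -1.2124  2.2832  1.1484  0.9026 -0.4501] g 0.15379734009670104
[-0.0931 -0.0008  0.0329]
```

```bash
python3 -m handwheel '-2 0 -3.5 0 0 0 8; -2 0 -3.5 0 0 0 8; 0 0 0 0 0 0 8'; python3 -m handwheel '-2 0 -3.5 0 0 0 8; -2 0 -3.5 0 0 0 8;-2 0 -3.5 0 0 0 8'
python3 - <<'E'
from h import *
say();p,r0=pose();print(w2c(p))
c=cam("wrist"); cv2.imwrite("pics/o_wrist.png",c["color"])
E
```

```text
clock: 20.55
position: [0.4342, -0.1841, 0.0329]
ee_rot: [0.273, 0.416, -0.473, 0.727]
ft_force: [0.1, -5.0, 3.4]
grip_width: 0.153
clock: 20.85
position: [0.4296, -0.1735, 0.0329]
ee_rot: [0.273, 0.416, -0.473, 0.727]
ft_force: [3.6, -9.4, -0.9]
grip_width: 0.15
t 20.85 p [ 0.4296 -0.1735  0.0329] x [ 0.2069 -0.4612 -0.8628] z [ 0.3469 -0.79    0.5055] F [ 3.6341 -9.4059 -0.9285] q [ 1.1127  0.3176 -1.2375  2.3036  1.1269  0.912  -0.4832] g 0.150391979347895
[-0.1118 -0.0013  0.0329]
```

The draw resists with about 10 N, so the bar is dragging on the blade. I'll keep pulling.

```bash
python3 -m handwheel '-2 0 -3.5 0 0 0 8; -2 0 -3.5 0 0 0 8;-2 0 -3.5 0 0 0 8'; python3 -m handwheel '-2 0 -3.5 0 0 0 8; -2 0 -3.5 0 0 0 8; 0 0 0 0 0 0 8'
python3 - <<'E'
from h import *
say();p,r0=pose();print(w2c(p))
plan(c2w(-.185,-.001,.035),r0,grip=8,dmax=15)
c=cam("wrist"); cv2.imwrite("pics/p_wrist.png",c["color"])
E
```

```text
clock: 21.2
position: [0.4248, -0.1622, 0.0329]
ee_rot: [0.273, 0.416, -0.473, 0.728]
ft_force: [3.7, -6.8, 1.8]
grip_width: 0.152
clock: 21.5
position: [0.4217, -0.1537, 0.0328]
ee_rot: [0.273, 0.416, -0.472, 0.728]
ft_force: [-3.2, 0.7, 12.6]
grip_width: 0.152
t 21.5 p [ 0.4217 -0.1537  0.0328] x [ 0.2082 -0.4602 -0.8631] z [ 0.3486 -0.7896  0.5051] F [-3.2451  0.7441 12.641 ] q [ 1.0922  0.2997 -1.2671  2.3228  1.1013  0.9229 -0.5168] g 0.1522463183021129
[-0.1332 -0.0004  0.0328]
d 51.8mm a 0.0deg n 4
-7.0 -0.2 -10.9 0.000 0.000 0.000 8; -7.0 -0.2 -10.9 0.000 0.000 0.000 8; -7.0 -0.2 -10.9 0.000 0.000 0.000 8; -7.0 -0.2 -10.9 0.000 0.000 0.000 8
```

View pics/p_wrist.png

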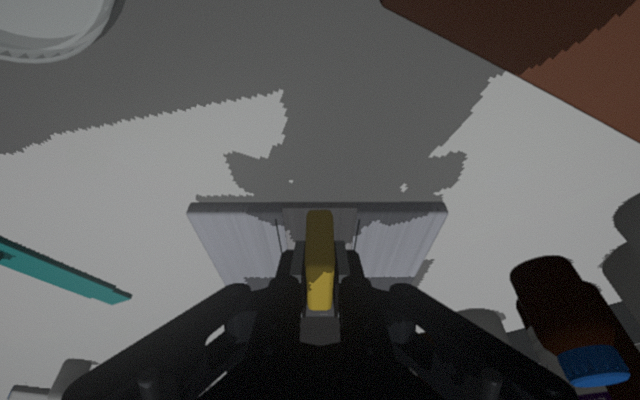

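The tip is clear of the bar and the drag has gone. I'll withdraw from under the guard and check the bar.

```bash
python3 -m handwheel '-8 0 -11 0 0 0 8; -8 0 -11 0 0 0 8; -8 0 -11 0 0 0 8; -8 0 -11 0 0 0 8; -8 0 -11 0 0 0 8; -8 0 -11 0 0 0 8; -8 0 -11 0 0 0 8; 0 0 0 0 0 0 8'
python3 - <<'E'
from h import *
say();p,r0=pose();print(w2c(p))
c=cam("side"); cv2.imwrite("pics/q_side.png",cv2.resize(c["color"][80:260,240:460],None,fx=3,fy=3))
v,u=np.nonzero((c["color"][:,:,0]>80)&(c["color"][:,:,2]<60)); P=pts(c,np.c_[u,v]); q=np.array([w2c(a) for a in P]); s=q[(abs(q[:,2]-.185)<.02)&(abs(q[:,0])<.06)&(abs(q[:,1])<.06)]
if len(s): print(len(s),s.min(0),s.max(0),np.median(s,0))
p1=p+[0,0,.025]
plan(p1,r0,grip=8,dmax=25)
plan([.515,.105,.085],tool(-88,30),p0=p1,r0=r0,grip=8,dmax=22)
E
```

```text
clock: 22.35
position: [0.3825, -0.065, 0.0417]
ee_rot: [0.273, 0.417, -0.471, 0.728]
ft_force: [0.8, 0.9, -2.0]
grip_width: 0.155
t 22.35 p [ 0.3825 -0.065   0.0417] x [ 0.209  -0.4579 -0.8641] z [ 0.3511 -0.7896  0.5033] F [ 0.7721  0.904  -1.9813] q [ 0.9864  0.183  -1.4082  2.3749  0.9086  0.9694 -0.6243] g 0.15472325993073252
[-0.2302 -0.0001  0.0417]
d 25.1mm a 0.0deg n 2
-11.1 0.1 5.9 -0.000 0.000 0.000 8; -11.1 0.1 5.9 -0.000 0.000 0.000 8
d 216.3mm a 22.1deg n 10
-6.6 19.0 -7.8 0.033 0.000 -0.020 8; -7.0 18.6 -8.5 0.033 0.000 -0.020 8; -7.3 18.2 -9.1 0.033 0.000 -0.020 8; -7.7 17.8 -9.7 0.033 0.000 -0.020 8; -8.0 17.3 -10.3 0.033 0.000 -0.020 8; -8.4 16.8 -10.8 0.033 0.000 -0.020 8; -8.7 16.2 -11.4 0.033 0.000 -0.020 8; -9.0 15.7 -11.9 0.033 0.000 -0.020 8
-9.3 15.1 -12.4 0.033 0.000 -0.020 8; -9.6 14.5 -12.9 0.033 0.000 -0.020 8
```

View pics/q_side.png

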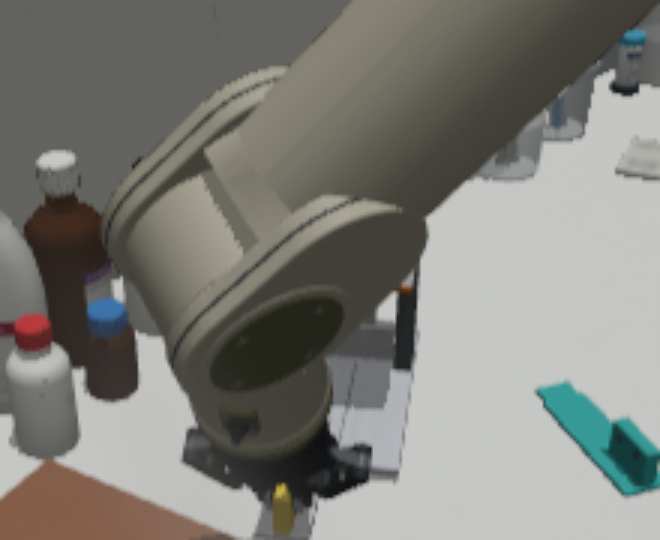

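```bash
python3 -m handwheel '-11 0 6 0 0 0 8; -11 0 6 0 0 0 8; -7 19 -8 0.033 0 -0.02 8; -7 19 -8 0.033 0 -0.02 8; -7 18 -9 0.033 0 -0.02 8; -8 18 -10 0.033 0 -0.02 8; -8 17 -10 0.033 0 -0.02 8; -8 17 -11 0.033 0 -0.02 8'; python3 -m handwheel '-9 16 -11 0.033 0 -0.02 8; -9 16 -12 0.033 0 -0.02 8; -9 15 -12 0.033 0 -0.02 8; -10 14 -13 0.033 0 -0.02 8; 0 0 0 0 0 0 8; 0 0 0 0 0 0 8'
python3 - <<'E'
from h import *
say()
for n in ["wrist","side"]:
    c=cam(n); cv2.imwrite(f"pics/r_{n}.png",c["color"])
    rs=cams.outline_of(n,"tile")
    if rs:
        P=region(c,rs[0]["region"]); B=P[abs(P[:,2]-.009)<.006]; q=cv2.minAreaRect((B[:,:2]*1000).astype(np.float32)); print(n,rs[0]["conf"],q,cv2.boxPoints(q).tolist())
c=cam("wrist");P=pts(c,[(u,v) for v in range(190,330,2) for u in range(280,360,2)])
s=P[(abs(P[:,2]-(.0852-.0155+.005))<.006)]; print("blade",np.percentile(s,[2,50,98],axis=0))
plan([.512,.103,.032],tool(-88,30),grip=8,dmax=15)
E
```

```text
clock: 23.2
position: [0.4559, 0.0317, 0.0758]
ee_rot: [0.315, 0.388, -0.55, 0.669]
ft_force: [0.7, 0.4, -1.4]
grip_width: 0.154
clock: 23.8
position: [0.5073, 0.0995, 0.0833]
ee_rot: [0.342, 0.364, -0.6, 0.625]
ft_force: [0.1, 0.7, -1.7]
grip_width: 0.152
t 23.8 p [0.5073 0.0995 0.0833] x [ 0.0147 -0.5009 -0.8654] z [ 0.0449 -0.8643  0.501 ] F [ 0.0968  0.7371 -1.7121] q [ 0.2528  0.6692 -1.0681  1.763   0.9244  1.566  -1.0484] g 0.15175997322503954
wrist 0.96 ((495.0005798339844, 49.583770751953125), (205.05740356445312, 175.802978515625), 1.9582089185714722) [[389.52813720703125, 133.9304656982422], [395.535400390625, -41.769840240478516], [600.4730224609375, -34.76292419433594], [594.4657592773438, 140.9373779296875]]
side 0.81 ((493.8355712890625, 45.77353286743164), (210.68087768554688, 186.12750244140625), 2.2576544284820557) [[384.91082763671875, 134.61534118652344], [392.24298095703125, -51.36768341064453], [602.7603149414062, -43.068275451660156], [595.4281616210938, 142.9147491455078]]
blade [[ 0.4894 -0.0223  0.0693]
 [ 0.5093  0.1154  0.0709]
 [ 0.5278  0.1259  0.0792]]
d 52.3mm a 0.8deg n 4
10.7 1.3 -7.4 0.003 0.001 0.001 8; 10.7 1.3 -7.4 0.003 0.001 0.001 8; 10.7 1.3 -7.4 0.003 0.001 0.001 8; 10.7 1.3 -7.4 0.003 0.001 0.001 8
```

View pics/r_wrist.png

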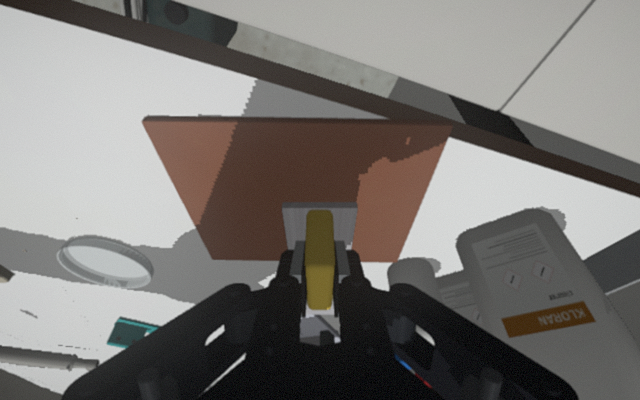

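View pics/r_side.png

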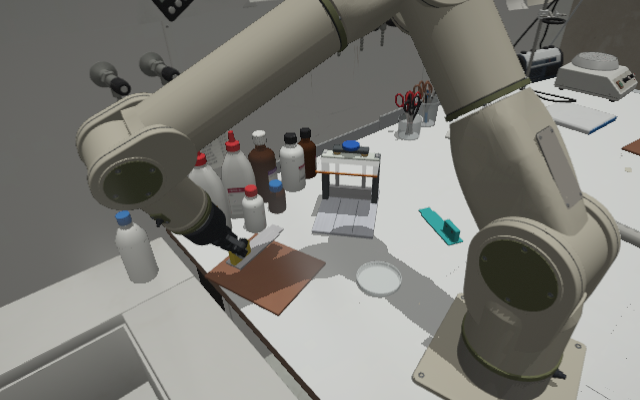

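The wrist view puts the tile centre at (0.495, 0.050) and the feeler's middle at about (0.509, 0.05), so it is well inside. I'll lower straight down.

```bash
python3 -m handwheel '11.3 0 -6.5 0 0 0 8; 11.3 0 -6.5 0 0 0 8; 11.3 0 -6.5 0 0 0 8; 9 0 -5.2 0 0 0 8; 0 0 0 0 0 0 8; 0 0 0 0 0 0 8'; python3 -m handwheel '1.7 0 -1 0 0 0 8; 1.7 0 -1 0 0 0 8; 0 0 0 0 0 0 8'; python3 -m handwheel '1.7 0 -1 0 0 0 8; 1.7 0 -1 0 0 0 8; 0 0 0 0 0 0 8'
```

```text
clock: 24.65
position: [0.5069, 0.0996, 0.0342]
ee_rot: [0.342, 0.364, -0.6, 0.625]
ft_force: [0.4, 0.4, -1.0]
grip_width: 0.15
clock: 24.95
position: [0.5071, 0.0995, 0.0305]
ee_rot: [0.342, 0.364, -0.6, 0.625]
ft_force: [-0.5, -0.1, -1.6]
grip_width: 0.152
clock: 25.25
position: [0.5069, 0.0994, 0.0263]
ee_rot: [0.342, 0.364, -0.6, 0.625]
ft_force: [-0.9, -0.2, -1.9]
grip_width: 0.15
```

```bash
python3 -m handwheel '0.9 0 -0.5 0 0 0 8; 0.9 0 -0.5 0 0 0 8; 0 0 0 0 0 0 8'; python3 -m handwheel '0.9 0 -0.5 0 0 0 8; 0 0 0 0 0 0 8'
```

```text
clock: 25.55
position: [0.507, 0.0995, 0.025]
ee_rot: [0.342, 0.363, -0.6, 0.625]
ft_force: [-1.5, -0.2, 4.5]
grip_width: 0.151
clock: 25.75
position: [0.507, 0.0995, 0.025]
ee_rot: [0.342, 0.363, -0.6, 0.625]
ft_force: [-5.4, 0.7, 14.3]
grip_width: 0.154
```

Contact with the tile. I'll relieve the load, then release and back off.

```bash
python3 -m handwheel '-1 0 0.5 0 0 0 8; 0 0 0 0 0 0 20; 0 0 0 0 0 0 30; 0 0 0 0 0 0 35; 0 0 0 0 0 0 35'; python3 -m handwheel '-10 0 0 0 0 0 35; -20 0 0 0 0 0 40; -30 0 0 0 0 0 40; -30 0 0 0 0 0 40; -30 0 0 0 0 0 40; -30 0 0 0 0 0 40; 0 0 0 0 0 0 40; 0 0 0 0 0 0 40'
python3 - <<'E'
from h import *
say()
for n in ["wrist","side","scene"]:
    c=cam(n); cv2.imwrite(f"pics/s_{n}.png",c["color"])
    for t in ["tile","feeler","jar_amber","dropper_bottle","doctor_bar"]:
        for r in cams.outline_of(n,t)[:2]:
            P=region(c,r["region"]); 
            if len(P)<20: continue
            if t=="doctor_bar": P=P[P[:,2]>.165]; print(n,t,len(P),np.percentile(P[:,2],[50,90,98]) if len(P) else ""); continue
            if t=="feeler": print("feeler z blade",np.median(P[P[:,2]<.025][:,2]),"fin top",np.percentile(P[:,2],98))
            q=cv2.minAreaRect((P[:,:2]*1000).astype(np.float32)); print(n,t,round(r["conf"],2),q,np.median(P,0))
E
```

```text
clock: 26.25
position: [0.507, 0.0995, 0.0244]
ee_rot: [0.342, 0.364, -0.6, 0.625]
ft_force: [-0.1, -0.1, 0.1]
grip_width: 0.411
clock: 27.05
position: [0.5046, 0.1759, 0.1556]
ee_rot: [0.343, 0.364, -0.599, 0.625]
ft_force: [-0.0, -0.5, -0.1]
grip_width: 0.47
t 27.05 p [0.5046 0.1759 0.1556] x [ 0.0174 -0.4999 -0.8659] z [ 0.0444 -0.8648  0.5001] F [-0.0383 -0.5383 -0.1407] q [ 0.1205  0.6537 -1.104   1.6092  0.8576  1.7233 -1.0636] g 0.47047534368208865
wrist tile 0.64 ((496.23248291015625, 67.52372741699219), (217.08181762695312, 243.38455200195312), 0.8690824508666992) [0.4773 0.0794 0.0069]
feeler z blade 0.011929679264108678 fin top 0.04734490839202086
wrist feeler 0.74 ((511.50775146484375, 51.491180419921875), (41.82408905029297, 153.4861297607422), 2.132667303085327) [0.5101 0.0891 0.0122]
feeler z blade 0.007844709393696858 fin top 0.03937115117699905
wrist feeler 0.65 ((325.78009033203125, -44.86212158203125), (571.0948486328125, 40.167945861816406), 60.311519622802734) [ 0.1921 -0.2684  0.0129]
wrist dropper_bottle 0.83 ((579.3767700195312, 56.74114990234375), (46.1611709
[... 1381 characters left out ...]

scene feeler 0.81 ((509.7489318847656, 52.61585998535156), (47.33083724975586, 151.27651977539062), 1.3332635164260864) [0.5003 0.0767 0.0159]
feeler z blade 0.006572274351579088 fin top 0.03716961287981789
scene feeler 0.66 ((249.93527221679688, -321.34918212890625), (41.03553771972656, 112.22380065917969), 51.6619758605957) [ 0.2548 -0.3224  0.0067]
scene jar_amber 0.23 ((511.08636474609375, 52.64698791503906), (50.006439208984375, 151.27651977539062), 1.3332635164260864) [0.5003 0.0711 0.0159]
scene dropper_bottle 0.6 ((647.0962524414062, -83.74336242675781), (52.24812698364258, 139.82015991210938), 48.069557189941406) [ 0.6041 -0.0457  0.0679]
scene doctor_bar 201 [0.1738 0.1833 0.1843]
```

View pics/s_side.png

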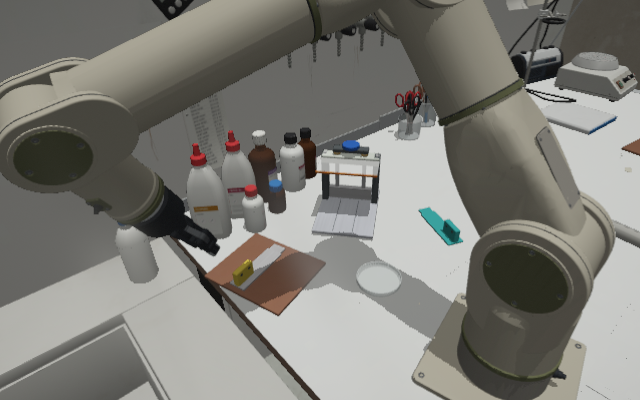

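View pics/s_wrist.png

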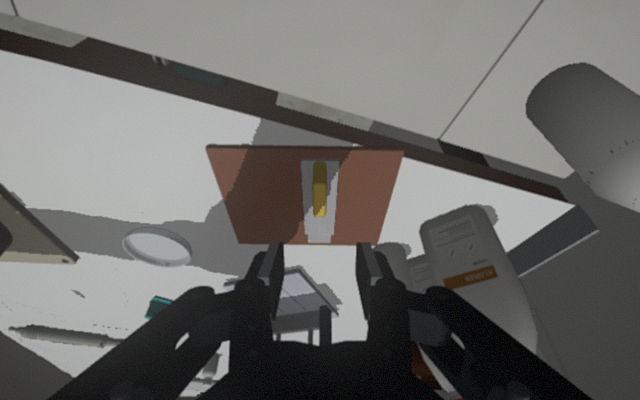

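```bash
python3 -c "
from workcell import hand_in
print(hand_in())"
```

```text
the job is handed in; nothing more can be done
None
```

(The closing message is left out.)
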